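# Press the lamp cap home with the ratchet clamp and release it

## Task

Press the bulb-holder cap of the cracked lamp housing fully home with the bench-mounted ratchet clamp: pump its trigger until the jaw has bedded the cap firmly on its seat, feeling for the trigger to stiffen and going no harder, because the shell is cracked. Then press the release plate and hold it down until the jaw has sprung fully open, leaving the lamp lying in its rest. Work only the trigger and the release: do not push the jaw or the lamp by hand, and leave the other things on the bench where they are.

Things in the scene. Friction and masses are not known exactly. Their poses are not given: they have to be found in the camera images.
- clamp: One-hand ratchet bar clamp in a steel stand on a 400 x 170 x 15 mm plywood base, screwed down. Origin on the bench below the pistol grip; x runs level along the steel bar from grip to jaws, z up. In this frame (mm): black casing x -35..60, y +-16, to z 150; bar 8 wide, z 103..125, x -115..222; fixed jaw's rubber face at x 76. The loose lamp lies between the jaws, under the bar.
- grip_top (a point): Centre of the top of the fixed black pistol grip, which stands upright on the casing: x -15..9, y +-13, z 150..236 mm in the clamp's frame.
- trigger_lip (a point): Foremost point of the trigger's round lip (cross-bar 18 mm thick, 22 mm wide, at the trigger's upper end), where it is pushed towards the grip. At rest 50 mm in front (+x) of the clamp's origin, 205 mm high, free space in front; lip top at 214 mm. Level force on the lip: 4 N with the jaw running free, 9 N while the cap slides in, then +4 N per mm once it has bottomed; jaw force = 2.3 x (lip force - 4 N).
- trigger (a joint): Trigger angle, rad: 0 at rest (sprung forward), 0.17 at its end stop near the grip: 24 mm of lip travel along the clamp's -x. After 2 mm of play the jaw closes 0.43 mm per mm of lip travel: 8 mm (two 4 mm ratchet teeth) a full stroke. Let it spring right back (about 2 N) before the next; the jaw then falls back to the last tooth, up to 4 mm.
- release_plate (a point): Centre of the top of the release's steel thumb plate, 26 x 28 mm, behind the grip (88 mm behind the clamp's origin, -x), 165 mm high at rest, free above. Pressed straight down.
- release (a joint): Release lever angle, rad: 0 up, 0.14 fully down (the plate sinks 6.6 mm, at 2 to 8 N). From about half way down it lifts the pawls and a spring draws the jaw open in about half a second; let go early and the ratchet catches again. It springs up by itself.
- jaw: The clamp's bar with the moving jaw. Origin at the clamp's origin when fully open, same axes; it slides along the clamp's -x as it closes, at most 45 mm.
- jaw_face (a point): Centre of the moving jaw's 44 x 44 mm rubber face, 60 mm above the bench; at x = 194 mm in the clamp's frame when fully open; starts up to 16 mm nearer the fixed jaw. The rubber gives 1 mm for 24 N.
- lamp: Cracked beige plastic lamp housing: box 66 x 60 x 56 mm with a round 44 mm snout, 12 mm long, towards the fixed jaw (1 to 4 mm free), loose in a wooden rest between the jaws. Origin at the centre of its underside, x along the clamp's x. The shell gives way if the jaws squeeze it with more than 38 N.
- lamp_center (a point): Centre of the lamp's box shell, 60 mm above the bench.
- cap (a joint): How far the lamp's round dark bulb-holder cap (44 mm across, flange 6 mm thick, on the end facing the moving jaw) stands proud of its seat, m: starts 0.005 to 0.009; 0 = fully home, flange flat on the shell. Tight push fit: slides at about 11 N, stays where left. A steady jaw force of 16 N or more beds it firmly; about 25 N is right.
- knob_a_center (a point): chrome focus knob, 40 mm across, 27 mm tall, standing on the plywood base beside the lamp; point at its centre
- knob_b_center (a point): the other chrome focus knob, same size, on the other side of the lamp; point at its centre
- switch_box_center (a point): dark brown bakelite switch box, 95 x 65 x 40 mm with a small steel toggle on top; point at its centre
- slide_box_center (a point): grey plastic slide box 130 x 85 x 32 mm; centre
- eyepiece_center (a point): microscope eyepiece standing on end, 32 mm across, 52 mm tall; centre
- objective_center (a point): microscope objective standing on end, 26 mm across, 42 mm tall; centre
- driver_grip (a point): screwdriver lying down, 170 mm long; point on its handle
- jar_center (a point): closed jar, 56 mm across, 75 mm tall; centre
There are look-alikes about, which are no part of the job. Leave any yellow look-alike of the lamp alone.

How it is judged:
By the outcome, as a careful person would: the job done as asked, in the order asked, and still so for the second after the job is handed in, with the robot touching nothing.
It also fails if it takes over 64 s, if anything falls off the work surface, if the arm or the gripper's body presses on something with over 40 N, if the wrist force passes 120 N, or if a joint passes its speed limit or range.

## Robot

A 6-joint arm with a two-finger parallel gripper is mounted at the origin on the work surface. World frame = base frame: x ahead of the robot, y to its left, z up, the work surface at z = 0. Lengths are in m, angles in rad, forces in N, time in s.
With the tool pointing down it reaches from about 0.325 to 0.875 m from the base axis. Payload 4.4 kg.
Tool frame: the origin (TCP) lies between the finger pads; the fingertips stand 19 mm ahead of it and the grasp point (between the pads) is the TCP; x points along the fingers, y is the direction in which the jaws open and shut, and the axes are right-handed (so a half turn about x gives the same grasp; the last joint's range is limited). The gripper opens to 85 mm and grips with 20 to 120 N. Pads are 22 mm wide; open, the fingers measure 114 mm over their backs; the gripper's body (76 mm by 85 mm) begins 54 mm behind the grasp point. The pads swing forward as they close: fully open they stand 13 mm farther back than shut.
Start: joints at [-1.409, 0.207, 1.542, -0, 1.393, -0.15], TCP at [0.176, -0.547, 0.25] pointing down, gripper open.
Joint ranges: [-2.73, 2.73], [-0.86, 2.22], [0.23, 2.46], [-1.11, 4.25], [0.08, 2.63], [-2.82, 2.82]. Speed limits (rad/s): [2.79, 2.79, 3.14, 3.14, 3.14, 3.14].

## Interface

Orientations are given as a unit quaternion [w, x, y, z].
In Python, from rig import arm, vision, job, nets gives the robot as it stands.
- The arm moves only by the tool arm_command, never from a script. Its argument "motion" is a list of rows, each an object of numbers: "tx", "ty", "tz": the shift along the tool's x, y, z in m; "ax", "ay", "az": the turn, a rotation vector about the tool's x, y, z in degrees. In form: [{"tx": .., "ty": .., "tz": .., "ax": .., "ay": .., "az": ..}, ...]. A call has 1 to 20 rows; each row is the pose to reach, as a shift and turn from the pose commanded when the call began, along the tool's axes at that moment; what a row does not reach only later rows make up. A row lasts 1/8 s, in which the tool goes at most 62.5 mm and 10.7 degrees, less where a joint would pass 70% of its speed; a pose out of reach is approached as far as the arm can. A call with a gripper value outside its range is refused whole. "hand" is the finger opening in m, from 0 to 0.0854, set as the call begins (left out, the last holds). The fingers move at their own pace and stop on an object; the grip force is fixed at half the most. Time passes only in rows, so rows that repeat a pose let the fingers close. It gives the time, the measured TCP pose, the force and the opening at its end, in the units of the state.
- arm.sense(): the state, without advancing time (a new reading comes with each control period).
- vision.read_camera(name): name is "scene" or "top" or "wrist"; returns the picture (384x512x3 uint8, blue, green, red); there is no depth.
- vision.camera_params(name): a dict with "vertical_fov" (degrees; the focal length in pixels is half the picture's height over the tangent of half this angle, whatever the lens; pixels are square), "cx", "cy" (the principal point, pixels), "world_from_camera" (4x4, takes a point from camera to world coordinates); the wrist camera has in their place "T_tool_cam" (4x4, takes a point from camera to tool coordinates, whose origin is the TCP and whose axes are the tool frame's). Camera axes: x right, y up, looking along -z (the intrinsics and any distortion apply to the point x, -y, -z); pixel columns grow to the right and rows downward; lengths in m; the calibration is good to about 2 mm. A picture is of the moment at which its call begins: read the wrist's pose just before it. camera_params takes no time and is no camera call.
- job.sign_off(): hands the job in, once; it reports no verdict.
Trained networks look in the newest picture that a camera, given by its name, has taken for a name from the list of things; names that differ only in an ending like _2 or _b are one class to them, and where a whole thing is asked for, a point or a joint stands for the part that bears it (a point fixed in the world has none). Each returns a list of dicts, best first, with "score" (0 to 1); they miss things now and then, are a little off and sometimes report something else, mostly with a low value. They report only what shows in the picture. A call takes as long as a camera call. They do not tell look-alikes from the thing itself.
- nets.masks_of(query, camera): "mask" (384x512 bool, what is visible of it) and "bbox" ([centre column, centre row, width, height] in pixels, round what is visible of it).
The state is a dict: "time_s": time; "joint_pos": joint angles; "qd": joint speeds; "joint_efforts": joint torques, N m; "eef_pos": TCP position; "tool_rot": TCP orientation; "force": force on the tool from outside, world axes, zero at the start; "ft_torque": the same for the moment, N m; "grip_width": finger opening in m.
Only numpy, scipy, OpenCV 4.12 (cv2) and the standard library are available. Lean on these libraries where they do the work, as an engineer would, in place of code of your own. Each camera call takes 0.05 s, during which the arm holds its last target.

## Working session

There is one attempt and no reset: what is moved stays moved. The work goes in short steps, Python scripts to look and compute and a tool call to move; the robot and the scene stay as the last step left them, time stands still between calls to the robot, and variables do not carry over. Pictures are saved under pics/ and viewed, and the job is handed in when it is done.

Besides the shell and the picture viewer there is one more tool, called after "Request:" by a JSON object that holds its "api" and its "payload", one argument or row to a line. arm_command: Moves the arm, as the interface text tells. Its arguments: {"type":"object","properties":{"motion":{"type":"array"},"hand":{"type":"number"}},"required":["motion"]}

```bash
mkdir -p pics; ls
python3 - <<'E'
from rig import arm, vision, job, nets
import cv2, numpy as np
print(arm.sense())
for n in ["scene","top","wrist"]:
    im=vision.read_camera(n); cv2.imwrite(f"pics/{n}0.png",im); print(n,vision.camera_params(n))
E
```

```text
pics
{'time_s': 0.0, 'joint_pos': array([-1.40950963e+00,  2.07434163e-01,  1.54295025e+00, -6.39122086e-06,
        1.39350389e+00, -1.50511739e-01]), 'qd': array([-0.00145365, -0.00253055,  0.00042093, -0.00131695, -0.0008593 ,
       -0.00072296]), 'joint_efforts': array([-1.11561756e-03, -3.83036470e+01, -2.91594386e+01, -1.87008759e-04,
        1.05427107e-02, -6.35397974e-07]), 'eef_pos': array([ 0.17625856, -0.5465705 ,  0.24911943]), 'tool_rot': array([-0.1089801 , -0.69852409, -0.11060333,  0.69853728]), 'force': array([ 0.52531921,  0.16162613, -0.16374782]), 'ft_torque': array([-0.0141792 , -0.04977215,  0.00013629]), 'grip_width': 0.08561389369087685}
scene {'vertical_fov': 42.4983677234817, 'cx': 259.7520016194838, 'cy': 186.72469303218335, 'world_from_camera': array([[ 0.81647633, -0.31780337,  0.48204504,  1.17333356],
       [ 0.5773765 ,  0.45181987, -0.68006998, -0.95594338],
       [-0.00166899,  0.83358252,  0.55239243,  0.89800667],
       [ 0.        ,  0.        ,  0.        ,  1.        ]])}
top {'vertical_fov': 54.17033771086774, 'cx': 257.93163939169636, 'cy': 192.45713727252817, 'world_from_camera': array([[ 3.24207215e-02,  9.75337866e-01, -2.18323024e-01,
         2.36762205e-01],
       [-9.99474071e-01,  3.17888339e-02, -6.40709795e-03,
        -1.69085451e-02],
       [ 6.91149127e-04,  2.18415925e-01,  9.75855525e-01,
         1.36602402e+00],
       [ 0.00000000e+00,  0.00000000e+00,  0.00000000e+00,
         1.00000000e+00]])}
wrist {'vertical_fov': 70.9018185776216, 'cx': 250.50957337839753, 'cy': 194.88671705669677, 'T_tool_cam': array([[-6.39214363e-04,  2.73783294e-01, -9.61791193e-01,
        -1.24033350e-01],
       [ 9.99999759e-01, -8.57017431e-05, -6.89003933e-04,
         1.02537816e-04],
       [-2.71064948e-04, -9.61791402e-01, -2.73783173e-01,
        -6.81177824e-02],
       [ 0.00000000e+00,  0.00000000e+00,  0.00000000e+00,
         1.00000000e+00]])}
```

View pics/scene0.png

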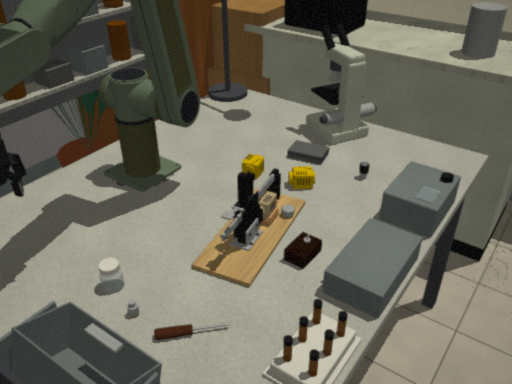

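View pics/top0.png

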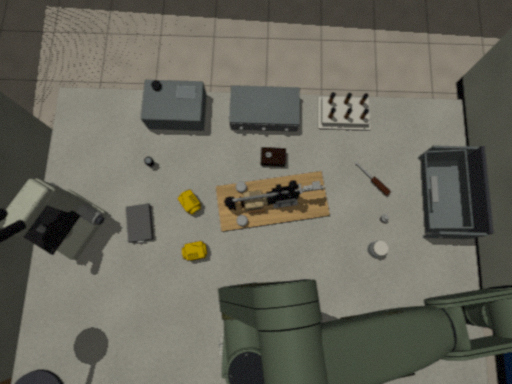

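Run:
```python
from rig import arm, vision, job, nets
import numpy as np
for n in ["scene","top"]:
  for q in ["clamp","grip_top","trigger_lip","release_plate","lamp","jaw","cap"]:
    for d in nets.masks_of(q,n)[:3]: print(n,q,round(d["score"],2),np.round(d["bbox"],1))
```

```text
scene clamp 0.73 [308.4 152.2  38.   25. ]
scene clamp 0.66 [251.6 227.7 112.  116.2]
scene grip_top 0.86 [251.4 228.9 112.6 115.7]
scene release_plate 0.54 [230.5 213.6  16.    4.9]
scene lamp 0.87 [252.9 164.2  22.9  21.5]
scene lamp 0.85 [301.9 177.6  26.6  22.1]
scene lamp 0.58 [267.1 203.7  17.9  28.5]
scene jaw 0.86 [249.6 204.3  56.5  69.4]
scene cap 0.49 [248.2 170.2  12.3   6.5]
top clamp 0.73 [271.8 201.4 113.4  60.4]
top clamp 0.34 [253.2 200.9  33.1  22.5]
top clamp 0.3 [238.6 185.4  11.9  15.9]
top grip_top 0.77 [271.3 199.2 114.6  56.7]
top trigger_lip 0.57 [377.9 249.6  17.1  15.1]
top lamp 0.92 [254.2 199.2  30.5  20.5]
top lamp 0.62 [189.9 202.1  25.1  23.4]
top lamp 0.29 [278.4 189.    4.9  13.4]
top jaw 0.59 [267.8 198.8  87.5  24.6]
top cap 0.36 [384.1 217.8   6.9   3.5]
top cap 0.22 [272.6 197.1 101.9  23.9]
```

```bash
cat > h.py <<'E'
import numpy as np, cv2
from rig import arm, vision, job, nets
from scipy.spatial.transform import Rotation as R
def q2R(q): return R.from_quat([q[1],q[2],q[3],q[0]]).as_matrix()
def tool():
    s=arm.sense(); T=np.eye(4); T[:3,:3]=q2R(s["tool_rot"]); T[:3,3]=s["eef_pos"]; return T
def cam(n,T=None):
    p=vision.camera_params(n); f=192/np.tan(np.radians(p["vertical_fov"])/2)
    W=p["world_from_camera"] if n!="wrist" else (tool() if T is None else T)@p["T_tool_cam"]
    return f,p["cx"],p["cy"],np.array(W)
def ray(c,u,v):
    f,cx,cy,W=c; d=W[:3,:3]@np.array([(u-cx)/f,-(v-cy)/f,-1]); return W[:3,3],d
def atz(c,u,v,z):
    o,d=ray(c,u,v); return o+d*(z-o[2])/d[2]
def proj(c,P):
    f,cx,cy,W=c; p=W[:3,:3].T@(np.asarray(P)-W[:3,3]); return np.array([cx+f*p[0]/-p[2],cy-f*p[1]/-p[2]])
def tri(obs):
    A=np.zeros((3,3));b=np.zeros(3)
    for c,u,v in obs:
        o,d=ray(c,u,v); d=d/np.linalg.norm(d); M=np.eye(3)-np.outer(d,d); A+=M;b+=M@o
    return np.linalg.solve(A,b)
E
python3 - <<'E'
from h import *
a=cv2.imread("pics/scene0.png")[140:290,180:340]; cv2.imwrite("pics/sc.png",cv2.resize(a,None,fx=5,fy=5,interpolation=2)[:600,:800])
a=cv2.imread("pics/top0.png")[160:240,205:340]; cv2.imwrite("pics/tc.png",cv2.resize(a,None,fx=5.9,fy=5.9,interpolation=2))
c=cam("top")
for u,v in [(190,202),(195,251),(217,186),(326,173),(329,216),(220,230),(280,188)]: print(u,v,atz(c,u,v,0.015))
E
```

```text
190 202 [0.49507385 0.23971899 0.015     ]
195 251 [0.31809297 0.20912444 0.015     ]
217 186 [0.55856383 0.14418393 0.015     ]
326 173 [ 0.6216508 -0.2594748  0.015    ]
329 216 [ 0.45974231 -0.26921998  0.015     ]
220 230 [0.39588564 0.12419352 0.015     ]
280 188 [ 0.558557   -0.08904554  0.015     ]
```

View pics/sc.png

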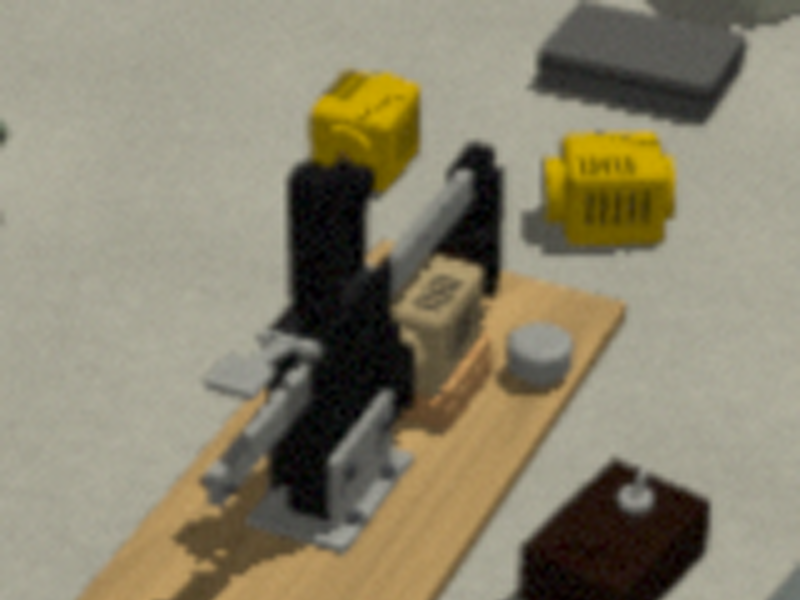

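View pics/tc.png

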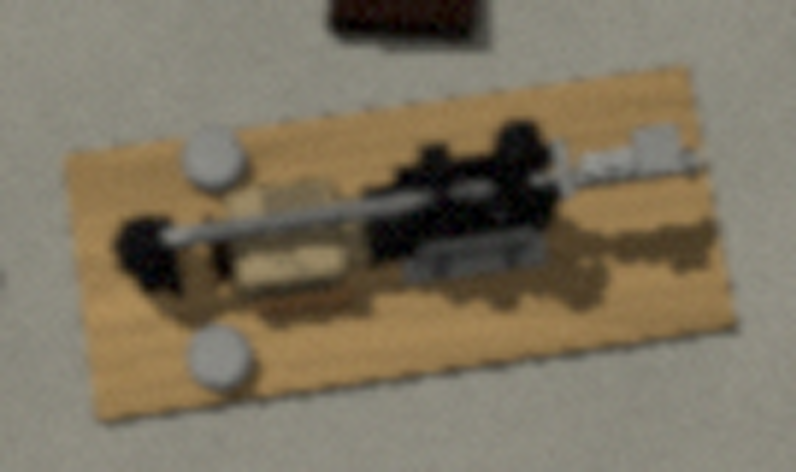

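Run:
```python
from h import *
c=cam("top")
for n,u,v,z in [("grip",519,133,.236),("lip",433,155,.21),("plate",658,146,.165),("jawface bar end",170,236,.125)]:
    print(n,atz(c,205+u/5.9,160+v/5.9,z))
g=atz(c,205+519/5.9,160+133/5.9,.236); p=atz(c,205+658/5.9,160+146/5.9,.165)
d=(g-p)[:2]; print(np.linalg.norm(d), np.degrees(np.arctan2(d[1],d[0])))
# base corners
P=[atz(c,205+u/5.9,160+v/5.9,.015)[:2] for u,v in [(66,155),(690,68),(738,327),(97,420)]]; print(P)
for a,b in [(1,0),(2,3),(3,0),(2,1)]: e=P[b]-P[a]; print(np.linalg.norm(e),np.degrees(np.arctan2(e[1],e[0])))
c2=cam("scene")
print(tri([(c,293,182.7),(c2,180+330/5,140+172/5)]))
```

```text
grip [ 0.5246266 -0.1171171  0.236    ]
lip [ 0.51756972 -0.07342638  0.21      ]
plate [ 0.53776068 -0.20106295  0.165     ]
jawface bar end [0.48571078 0.07167715 0.125     ]
0.08496711164282865 98.89234952512807
[array([0.55743463, 0.14713495]), array([ 0.62687114, -0.24439352]), array([ 0.46199119, -0.27318383]), array([0.39177384, 0.11877084])]
0.3976379876072712 100.05668686428058
0.3981946042687174 100.15660534511012
0.16807147270417203 9.715856654528615
0.16737467354118515 9.904773593324215
[ 0.52860622 -0.11447983  0.23259779]
```

```bash
cat >> h.py <<'E'
Cx=np.array([-np.sin(np.radians(10)),np.cos(np.radians(10)),0]); Cy=np.array([-Cx[1],Cx[0],0])
O=np.array([0.5248,-0.1142,0])
def cl(x,y,z): return O+Cx*x+Cy*y+np.array([0,0,z])
def to_tool(P): T=tool(); return T[:3,:3].T@(np.asarray(P)-T[:3,3])
E
python3 - <<'E'
from h import *
T=tool(); print(np.round(T,3))
for P in [cl(.085,0,.35),cl(.085,0,.214)]: print(P,to_tool(P))
# base frame of clamp in tool
print("Cx in tool",T[:3,:3].T@Cx)
E
```

```text
[[-0.     0.307 -0.952  0.176]
 [-0.    -0.952 -0.307 -0.547]
 [-1.     0.     0.     0.25 ]
 [ 0.     0.     0.     1.   ]]
[ 0.5100399  -0.03049134  0.35      ] [-0.09972814 -0.38954503 -0.47611874]
[ 0.5100399  -0.03049134  0.214     ] [ 0.03627186 -0.38954511 -0.47612103]
Cx in tool [-2.87568485e-06 -9.90596665e-01 -1.36814643e-01]
```

Request:
{"api": "arm_command", "payload": {
  "motion": [
    {"tx": -0.06, "ty": 0, "tz": 0, "ax": 0},
    {"tx": -0.1, "ty": -0.03, "tz": -0.035, "ax": -8},
    {"tx": -0.1, "ty": -0.424, "tz": -0.481, "ax": -82},
    {"tx": -0.1, "ty": -0.424, "tz": -0.481, "ax": -82},
    {"tx": -0.1, "ty": -0.424, "tz": -0.481, "ax": -82},
    {"tx": -0.1, "ty": -0.424, "tz": -0.481, "ax": -82},
    {"tx": -0.1, "ty": -0.424, "tz": -0.481, "ax": -82},
    {"tx": -0.1, "ty": -0.424, "tz": -0.481, "ax": -82},
    {"tx": -0.1, "ty": -0.424, "tz": -0.481, "ax": -82},
    {"tx": -0.1, "ty": -0.424, "tz": -0.481, "ax": -82},
    {"tx": -0.1, "ty": -0.424, "tz": -0.481, "ax": -82},
    {"tx": -0.1, "ty": -0.424, "tz": -0.481, "ax": -82},
    {"tx": -0.1, "ty": -0.424, "tz": -0.481, "ax": -82},
    {"tx": -0.1, "ty": -0.424, "tz": -0.481, "ax": -82},
    {"tx": -0.1, "ty": -0.424, "tz": -0.481, "ax": -82},
    {"tx": -0.1, "ty": -0.424, "tz": -0.481, "ax": -82}
  ],
  "hand": 0
}}

```text
$.motion[0]: bad value
```

Run:
```python
from h import *
T=tool(); im=vision.read_camera("wrist"); cv2.imwrite("pics/w1.png",im); np.save("T1.npy",T)
im2=vision.read_camera("top"); a=im2[160:240,205:340]; cv2.imwrite("pics/t1.png",cv2.resize(a,None,fx=5.9,fy=5.9,interpolation=2))
print(np.round(T,4), arm.sense()["joint_pos"], arm.sense()["force"])
c=cam("wrist",T)
for n,P in [("grip",cl(-.003,0,.236)),("lip",cl(.041,0,.214)),("liptopfront",cl(.05,0,.205)),("plate",cl(-.088,0,.165)),("bar end",cl(.2,0,.125))]: print(n,proj(c,P))
```

```text
[[-0.      0.3068 -0.9518  0.1764]
 [-0.     -0.9518 -0.3068 -0.5473]
 [-1.      0.      0.      0.2503]
 [ 0.      0.      0.      1.    ]] [-1.40949325e+00  2.06578180e-01  1.54150716e+00  3.60328030e-07
  1.39347018e+00 -1.50502022e-01] [ 0.11017626 -0.24648954  0.0265373 ]
grip [-3091.5986208  -4431.97191858]
lip [-1875.90877268 -2450.68055186]
liptopfront [-1583.35186553 -2048.21283049]
plate [ -363.13284661 -1005.31009615]
bar end [-849.8446296  -844.80255263]
```

View pics/w1.png

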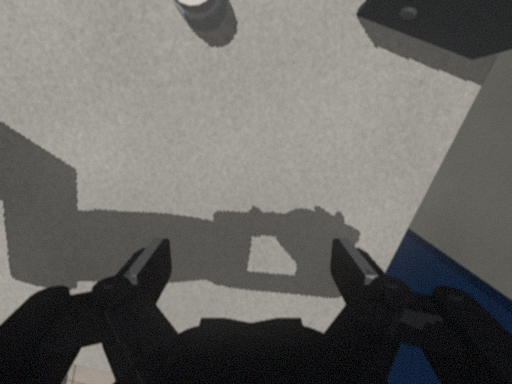

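Request:
{"api": "arm_command", "payload": {
  "motion": [
    {"tx": -0.06, "ty": 0, "tz": 0, "ax": 0, "ay": 0, "az": 0},
    {"tx": -0.1, "ty": -0.03, "tz": -0.035, "ax": -8, "ay": 0, "az": 0},
    {"tx": -0.1, "ty": -0.424, "tz": -0.481, "ax": -82, "ay": 0, "az": 0},
    {"tx": -0.1, "ty": -0.424, "tz": -0.481, "ax": -82, "ay": 0, "az": 0},
    {"tx": -0.1, "ty": -0.424, "tz": -0.481, "ax": -82, "ay": 0, "az": 0},
    {"tx": -0.1, "ty": -0.424, "tz": -0.481, "ax": -82, "ay": 0, "az": 0},
    {"tx": -0.1, "ty": -0.424, "tz": -0.481, "ax": -82, "ay": 0, "az": 0},
    {"tx": -0.1, "ty": -0.424, "tz": -0.481, "ax": -82, "ay": 0, "az": 0},
    {"tx": -0.1, "ty": -0.424, "tz": -0.481, "ax": -82, "ay": 0, "az": 0},
    {"tx": -0.1, "ty": -0.424, "tz": -0.481, "ax": -82, "ay": 0, "az": 0},
    {"tx": -0.1, "ty": -0.424, "tz": -0.481, "ax": -82, "ay": 0, "az": 0},
    {"tx": -0.1, "ty": -0.424, "tz": -0.481, "ax": -82, "ay": 0, "az": 0},
    {"tx": -0.1, "ty": -0.424, "tz": -0.481, "ax": -82, "ay": 0, "az": 0},
    {"tx": -0.1, "ty": -0.424, "tz": -0.481, "ax": -82, "ay": 0, "az": 0},
    {"tx": -0.1, "ty": -0.424, "tz": -0.481, "ax": -82, "ay": 0, "az": 0},
    {"tx": -0.1, "ty": -0.424, "tz": -0.481, "ax": -82, "ay": 0, "az": 0}
  ],
  "hand": 0
}}

```text
time_s: 2.95
eef_pos: [0.5038, 0.0028, 0.3504]
tool_rot: [0.541, 0.456, 0.541, -0.456]
force: [0.1, 1.3, -0.1]
grip_width: 0.0001
```

Run:
```python
from h import *
T=tool(); im=vision.read_camera("wrist"); cv2.imwrite("pics/w2.png",im); np.save("T2.npy",T)
im2=vision.read_camera("scene"); a=im2[140:290,180:340]; cv2.imwrite("pics/s2.png",cv2.resize(a,None,fx=5,fy=5,interpolation=2)[:600])
s=arm.sense();print(np.round(T,4), s["joint_pos"], s["force"],s["time_s"])
c=cam("wrist",T)
for n,P in [("grip",cl(-.003,0,.236)),("lip",cl(.041,0,.214)),("liptopfront",cl(.05,0,.205)),("plate",cl(-.088,0,.165)),("bar end",cl(.2,0,.125))]: print(n,proj(c,P))
```

```text
[[ 2.000e-04  9.855e-01  1.694e-01  5.038e-01]
 [-2.000e-04  1.694e-01 -9.855e-01  2.800e-03]
 [-1.000e+00  2.000e-04  2.000e-04  3.504e-01]
 [ 0.000e+00  0.000e+00  0.000e+00  1.000e+00]] [-1.65749650e-01 -8.50307930e-03  1.57161987e+00 -4.55034852e-05
  1.57821893e+00 -3.36477335e-01] [-0.16993767 -0.20661501 -0.93109474] 3.05
grip [252.46628433 308.04700621]
lip [252.23611334 259.68782863]
liptopfront [252.1650277  248.23811343]
plate [252.21520747 325.22750171]
bar end [251.48200723 107.81737658]
```

View pics/w2.png

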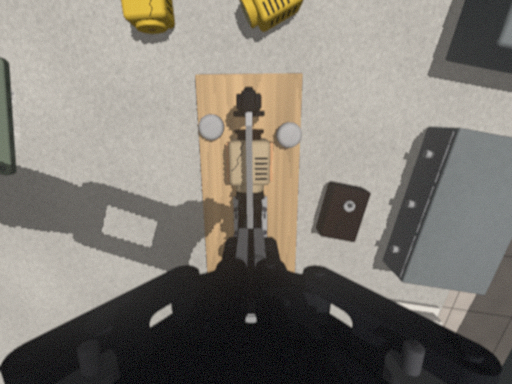

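View pics/s2.png

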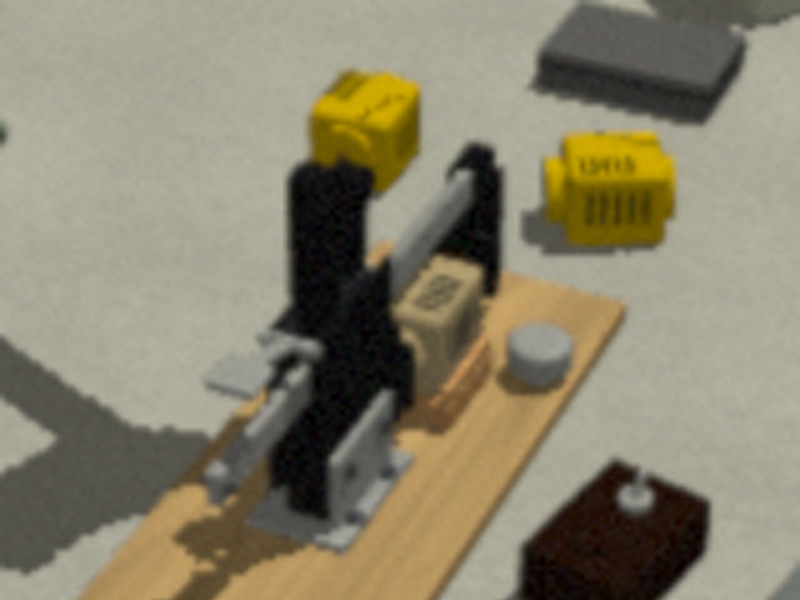

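Request:
{"api": "arm_command", "payload": {
  "motion": [
    {"tx": 0.06, "ty": -0.002, "tz": 0, "ax": 0, "ay": 0, "az": 0},
    {"tx": 0.11, "ty": -0.002, "tz": 0.01, "ax": 0, "ay": 0, "az": 0},
    {"tx": 0.136, "ty": -0.002, "tz": 0.03, "ax": 0, "ay": 0, "az": 0},
    {"tx": 0.136, "ty": -0.002, "tz": 0.04, "ax": 0, "ay": 0, "az": 0},
    {"tx": 0.136, "ty": -0.002, "tz": 0.04, "ax": 0, "ay": 0, "az": 0},
    {"tx": 0.136, "ty": -0.002, "tz": 0.04, "ax": 0, "ay": 0, "az": 0},
    {"tx": 0.136, "ty": -0.002, "tz": 0.04, "ax": 0, "ay": 0, "az": 0}
  ]
}}

```text
time_s: 3.92
eef_pos: [0.5098, -0.0357, 0.2157]
tool_rot: [0.542, 0.455, 0.54, -0.455]
force: [-0.9, 0.3, -0.6]
grip_width: 0.0
```

Run:
```python
from h import *
s=arm.sense(); print(s["eef_pos"],s["force"], "push dir force", s["force"]@Cx)
T=tool(); d=T[:3,3]-O; print("clamp xyz",d@Cx,d@Cy,d[2])
im2=vision.read_camera("scene"); a=im2[140:290,180:340]; cv2.imwrite("pics/s3.png",cv2.resize(a,None,fx=5,fy=5,interpolation=2)[:600])
```

```text
[ 0.50976334 -0.03565126  0.21573336] [-0.92102637  0.30150709 -0.58213225] push dir force 0.45686106811631255
clamp xyz 0.07996649475218029 0.001168378815452699 0.21573335724818962
```

View pics/s3.png

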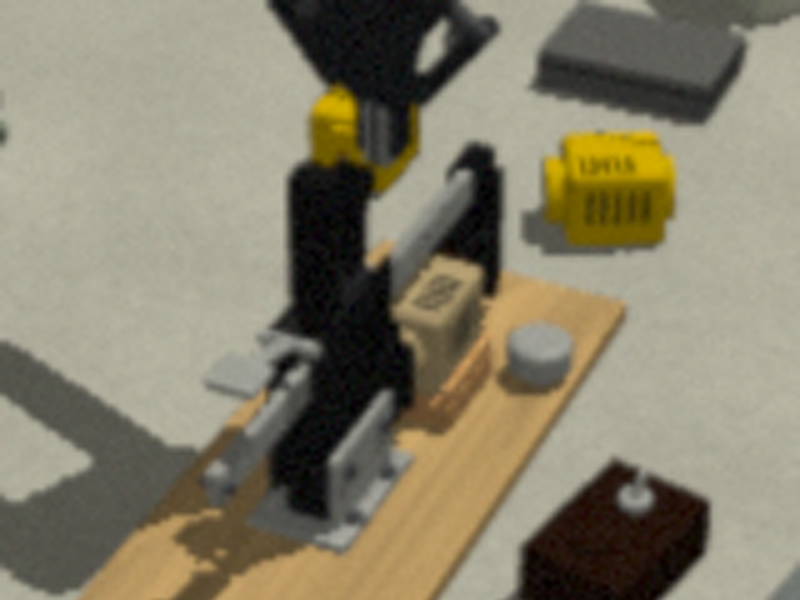

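Request:
{"api": "arm_command", "payload": {
  "motion": [
    {"tx": 0.003, "ty": 0, "tz": 0.007, "ax": 0, "ay": 0, "az": 0},
    {"tx": 0.003, "ty": 0, "tz": 0.014, "ax": 0, "ay": 0, "az": 0},
    {"tx": 0.003, "ty": 0, "tz": 0.014, "ax": 0, "ay": 0, "az": 0}
  ]
}}

```text
time_s: 4.35
eef_pos: [0.5115, -0.0503, 0.2112]
tool_rot: [0.541, 0.455, 0.541, -0.455]
force: [-0.4, 0.8, -0.6]
grip_width: -0.0002
```

Request:
{"api": "arm_command", "payload": {
  "motion": [
    {"tx": 0, "ty": 0, "tz": 0.0015, "ax": 0, "ay": 0, "az": 0},
    {"tx": 0, "ty": 0, "tz": 0.003, "ax": 0, "ay": 0, "az": 0}
  ]
}}

```text
time_s: 4.6
eef_pos: [0.5119, -0.0527, 0.2113]
tool_rot: [0.541, 0.455, 0.541, -0.455]
force: [-0.4, -0.5, 0.5]
grip_width: -0.0001
```

Request:
{"api": "arm_command", "payload": {
  "motion": [
    {"tx": 0, "ty": 0, "tz": 0.0015, "ax": 0, "ay": 0, "az": 0},
    {"tx": 0, "ty": 0, "tz": 0.003, "ax": 0, "ay": 0, "az": 0}
  ]
}}

```text
time_s: 4.85
eef_pos: [0.5124, -0.0551, 0.2115]
tool_rot: [0.541, 0.455, 0.541, -0.455]
force: [-0.3, 2.9, 2.8]
grip_width: -0.0002
```

Request:
{"api": "arm_command", "payload": {
  "motion": [
    {"tx": 0, "ty": 0, "tz": 0.0015, "ax": 0, "ay": 0, "az": 0},
    {"tx": 0, "ty": 0, "tz": 0.003, "ax": 0, "ay": 0, "az": 0}
  ]
}}

```text
time_s: 5.1
eef_pos: [0.513, -0.0581, 0.2116]
tool_rot: [0.541, 0.455, 0.541, -0.455]
force: [-1.4, 4.6, 3.6]
grip_width: -0.0001
```

Request:
{"api": "arm_command", "payload": {
  "motion": [
    {"tx": 0, "ty": 0, "tz": 0.0015, "ax": 0, "ay": 0, "az": 0},
    {"tx": 0, "ty": 0, "tz": 0.003, "ax": 0, "ay": 0, "az": 0}
  ]
}}

```text
time_s: 5.35
eef_pos: [0.5137, -0.0614, 0.2115]
tool_rot: [0.541, 0.455, 0.541, -0.455]
force: [0.1, 3.7, 3.4]
grip_width: 0.0
```

Run:
```python
from h import *
s=arm.sense(); print(s["eef_pos"],s["force"],s["ft_torque"])
im2=vision.read_camera("scene"); a=im2[150:250,205:325]; cv2.imwrite("pics/s4.png",cv2.resize(a,None,fx=6,fy=6,interpolation=2))
im2=vision.read_camera("top"); a=im2[160:240,205:340]; cv2.imwrite("pics/t4.png",cv2.resize(a,None,fx=5.9,fy=5.9,interpolation=2))
print(proj(cam("scene"),s["eef_pos"]-[0,0,.019]))
```

```text
[ 0.51367693 -0.06143483  0.21148554] [0.10123121 3.65141387 3.36103982] [0.61739793 0.08522236 0.00933888]
[251.89266609 177.08721448]
```

View pics/s4.png

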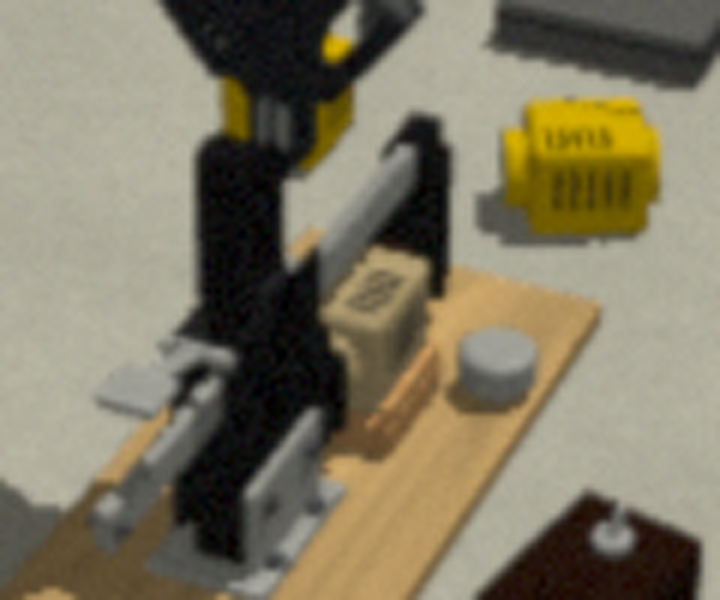

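View pics/t4.png

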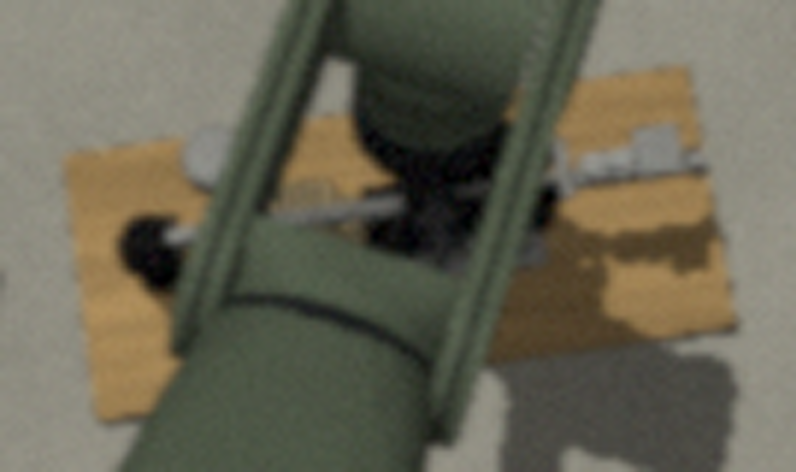

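Request:
{"api": "arm_command", "payload": {
  "motion": [
    {"tx": 0, "ty": 0, "tz": 0.002, "ax": 0, "ay": 0, "az": 0},
    {"tx": 0, "ty": 0, "tz": 0.004, "ax": 0, "ay": 0, "az": 0},
    {"tx": 0, "ty": 0, "tz": 0.006, "ax": 0, "ay": 0, "az": 0},
    {"tx": 0, "ty": 0, "tz": 0.008, "ax": 0, "ay": 0, "az": 0}
  ]
}}

```text
time_s: 5.95
eef_pos: [0.515, -0.0695, 0.2114]
tool_rot: [0.541, 0.455, 0.541, -0.455]
force: [0.4, 4.3, 3.7]
grip_width: -0.0001
```

Request:
{"api": "arm_command", "payload": {
  "motion": [
    {"tx": 0, "ty": 0, "tz": 0.002, "ax": 0, "ay": 0, "az": 0},
    {"tx": 0, "ty": 0, "tz": 0.004, "ax": 0, "ay": 0, "az": 0},
    {"tx": 0, "ty": 0, "tz": 0.006, "ax": 0, "ay": 0, "az": 0},
    {"tx": 0, "ty": 0, "tz": 0.007, "ax": 0, "ay": 0, "az": 0}
  ]
}}

```text
time_s: 6.45
eef_pos: [0.5162, -0.0764, 0.2113]
tool_rot: [0.541, 0.455, 0.541, -0.455]
force: [0.7, 3.9, 3.2]
grip_width: 0.0002
```

Request:
{"api": "arm_command", "payload": {
  "motion": [
    {"tx": 0, "ty": 0, "tz": 0.0005, "ax": 0, "ay": 0, "az": 0},
    {"tx": 0, "ty": 0, "tz": -0.007, "ax": 0, "ay": 0, "az": 0},
    {"tx": 0, "ty": 0, "tz": -0.016, "ax": 0, "ay": 0, "az": 0},
    {"tx": 0, "ty": 0, "tz": -0.026, "ax": 0, "ay": 0, "az": 0},
    {"tx": 0, "ty": 0, "tz": -0.026, "ax": 0, "ay": 0, "az": 0},
    {"tx": 0, "ty": 0, "tz": -0.026, "ax": 0, "ay": 0, "az": 0}
  ]
}}

```text
time_s: 7.2
eef_pos: [0.5116, -0.0509, 0.2113]
tool_rot: [0.541, 0.455, 0.541, -0.455]
force: [-0.3, -1.3, 0.3]
grip_width: -0.0003
```

Run:
```python
from h import *
s=arm.sense(); print(s["eef_pos"],s["force"],s["time_s"])
im2=vision.read_camera("scene"); a=im2[150:250,205:325]; cv2.imwrite("pics/s5.png",cv2.resize(a,None,fx=6,fy=6,interpolation=2))
im2=vision.read_camera("wrist"); cv2.imwrite("pics/w5.png",im2)
```

```text
[ 0.51158047 -0.05088529  0.21132983] [-0.2531214  -1.32564146  0.27258126] 7.2
```

View pics/s5.png

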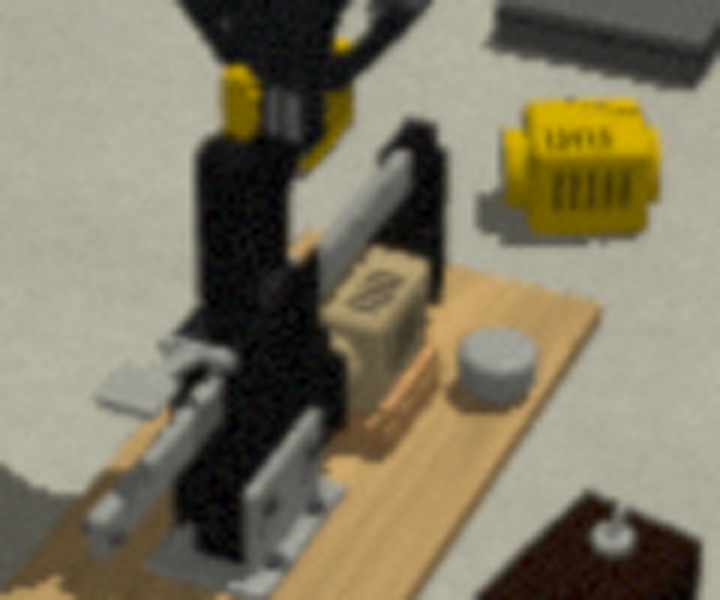

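View pics/w5.png

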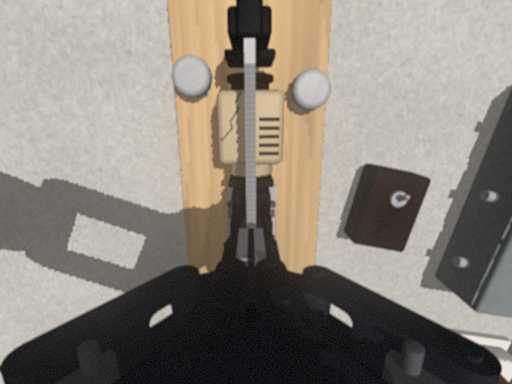

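Request:
{"api": "arm_command", "payload": {
  "motion": [
    {"tx": 0, "ty": 0, "tz": 0.004, "ax": 0, "ay": 0, "az": 0},
    {"tx": 0, "ty": 0, "tz": 0.007, "ax": 0, "ay": 0, "az": 0},
    {"tx": 0, "ty": 0, "tz": 0.01, "ax": 0, "ay": 0, "az": 0},
    {"tx": 0, "ty": 0, "tz": 0.013, "ax": 0, "ay": 0, "az": 0}
  ]
}}

```text
time_s: 7.8
eef_pos: [0.5141, -0.0634, 0.2116]
tool_rot: [0.541, 0.455, 0.541, -0.455]
force: [-0.3, 4.4, 3.0]
grip_width: 0.0
```

Request:
{"api": "arm_command", "payload": {
  "motion": [
    {"tx": 0, "ty": 0, "tz": 0.002, "ax": 0, "ay": 0, "az": 0},
    {"tx": 0, "ty": 0, "tz": 0.004, "ax": 0, "ay": 0, "az": 0},
    {"tx": 0, "ty": 0, "tz": 0.006, "ax": 0, "ay": 0, "az": 0}
  ]
}}

```text
time_s: 8.18
eef_pos: [0.5151, -0.0694, 0.2114]
tool_rot: [0.541, 0.455, 0.541, -0.455]
force: [0.4, 5.1, 2.8]
grip_width: -0.0001
```

Request:
{"api": "arm_command", "payload": {
  "motion": [
    {"tx": 0, "ty": 0, "tz": 0.002, "ax": 0, "ay": 0, "az": 0},
    {"tx": 0, "ty": 0, "tz": 0.004, "ax": 0, "ay": 0, "az": 0}
  ]
}}

```text
time_s: 8.43
eef_pos: [0.5158, -0.0734, 0.2114]
tool_rot: [0.541, 0.455, 0.541, -0.455]
force: [1.4, 4.4, 3.2]
grip_width: 0.0001
```

Request:
{"api": "arm_command", "payload": {
  "motion": [
    {"tx": 0, "ty": 0, "tz": 0.002, "ax": 0, "ay": 0, "az": 0},
    {"tx": 0, "ty": 0, "tz": 0.0035, "ax": 0, "ay": 0, "az": 0}
  ]
}}

```text
time_s: 8.68
eef_pos: [0.5162, -0.0768, 0.2112]
tool_rot: [0.541, 0.455, 0.541, -0.455]
force: [0.7, 7.5, 3.9]
grip_width: -0.0001
```

Run:
```python
from h import *
s=arm.sense(); print(s["eef_pos"],s["force"],s["time_s"])
im2=vision.read_camera("wrist"); cv2.imwrite("pics/w6.png",cv2.resize(im2[0:240,130:370],None,fx=2.5,fy=2.5))
```

```text
[ 0.5162288  -0.07675119  0.21124213] [0.68436148 7.51324037 3.88139599] 8.675
```

View pics/w6.png

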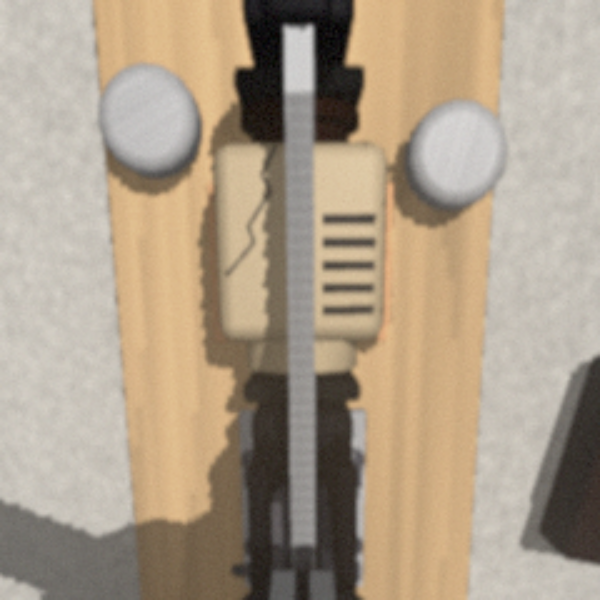

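Request:
{"api": "arm_command", "payload": {
  "motion": [
    {"tx": 0, "ty": 0, "tz": -0.007, "ax": 0, "ay": 0, "az": 0},
    {"tx": 0, "ty": 0, "tz": -0.016, "ax": 0, "ay": 0, "az": 0},
    {"tx": 0, "ty": 0, "tz": -0.026, "ax": 0, "ay": 0, "az": 0},
    {"tx": 0, "ty": 0, "tz": -0.026, "ax": 0, "ay": 0, "az": 0},
    {"tx": 0, "ty": 0, "tz": -0.026, "ax": 0, "ay": 0, "az": 0}
  ]
}}

```text
time_s: 9.35
eef_pos: [0.5116, -0.0514, 0.2113]
tool_rot: [0.541, 0.455, 0.541, -0.455]
force: [0.1, -0.0, 0.0]
grip_width: -0.0004
```

Request:
{"api": "arm_command", "payload": {
  "motion": [
    {"tx": 0, "ty": 0, "tz": 0.004, "ax": 0, "ay": 0, "az": 0},
    {"tx": 0, "ty": 0, "tz": 0.006, "ax": 0, "ay": 0, "az": 0},
    {"tx": 0, "ty": 0, "tz": 0.008, "ax": 0, "ay": 0, "az": 0},
    {"tx": 0, "ty": 0, "tz": 0.009, "ax": 0, "ay": 0, "az": 0}
  ]
}}

```text
time_s: 9.85
eef_pos: [0.5134, -0.06, 0.2116]
tool_rot: [0.541, 0.455, 0.541, -0.455]
force: [-1.1, 3.3, 2.9]
grip_width: 0.0002
```

Request:
{"api": "arm_command", "payload": {
  "motion": [
    {"tx": 0, "ty": 0, "tz": 0.0007, "ax": 0, "ay": 0, "az": 0},
    {"tx": 0, "ty": 0, "tz": 0.0014, "ax": 0, "ay": 0, "az": 0}
  ]
}}

```text
time_s: 10.1
eef_pos: [0.5136, -0.0613, 0.2115]
tool_rot: [0.541, 0.455, 0.541, -0.455]
force: [-0.7, 4.5, 3.8]
grip_width: 0.0001
```

Request:
{"api": "arm_command", "payload": {
  "motion": [
    {"tx": 0, "ty": 0, "tz": 0.0007, "ax": 0, "ay": 0, "az": 0},
    {"tx": 0, "ty": 0, "tz": 0.0014, "ax": 0, "ay": 0, "az": 0}
  ]
}}

```text
time_s: 10.35
eef_pos: [0.5139, -0.0625, 0.2115]
tool_rot: [0.541, 0.455, 0.541, -0.455]
force: [-1.3, 4.8, 4.2]
grip_width: -0.0002
```

Request:
{"api": "arm_command", "payload": {
  "motion": [
    {"tx": 0, "ty": 0, "tz": 0.001, "ax": 0, "ay": 0, "az": 0},
    {"tx": 0, "ty": 0, "tz": 0.002, "ax": 0, "ay": 0, "az": 0}
  ]
}}

```text
time_s: 10.6
eef_pos: [0.5142, -0.0645, 0.2115]
tool_rot: [0.541, 0.455, 0.541, -0.455]
force: [-0.6, 5.0, 3.6]
grip_width: 0.0003
```

Request:
{"api": "arm_command", "payload": {
  "motion": [
    {"tx": 0, "ty": 0, "tz": 0.001, "ax": 0, "ay": 0, "az": 0},
    {"tx": 0, "ty": 0, "tz": 0.002, "ax": 0, "ay": 0, "az": 0}
  ]
}}

```text
time_s: 10.85
eef_pos: [0.5146, -0.0667, 0.2114]
tool_rot: [0.541, 0.455, 0.541, -0.455]
force: [0.3, 5.1, 4.3]
grip_width: 0.0
```

Request:
{"api": "arm_command", "payload": {
  "motion": [
    {"tx": 0, "ty": 0, "tz": 0.0007, "ax": 0, "ay": 0, "az": 0},
    {"tx": 0, "ty": 0, "tz": 0.0014, "ax": 0, "ay": 0, "az": 0}
  ]
}}

```text
time_s: 11.1
eef_pos: [0.5148, -0.068, 0.2115]
tool_rot: [0.541, 0.455, 0.541, -0.455]
force: [-0.2, 4.9, 4.2]
grip_width: -0.0002
```

Request:
{"api": "arm_command", "payload": {
  "motion": [
    {"tx": 0, "ty": 0, "tz": 0.0007, "ax": 0, "ay": 0, "az": 0},
    {"tx": 0, "ty": 0, "tz": 0.0014, "ax": 0, "ay": 0, "az": 0}
  ]
}}

```text
time_s: 11.35
eef_pos: [0.515, -0.0689, 0.2115]
tool_rot: [0.541, 0.456, 0.541, -0.455]
force: [-1.0, 6.2, 5.0]
grip_width: 0.0001
```

Request:
{"api": "arm_command", "payload": {
  "motion": [
    {"tx": 0, "ty": 0, "tz": 0.0007, "ax": 0, "ay": 0, "az": 0},
    {"tx": 0, "ty": 0, "tz": 0.0014, "ax": 0, "ay": 0, "az": 0}
  ]
}}

```text
time_s: 11.6
eef_pos: [0.5152, -0.0698, 0.2116]
tool_rot: [0.541, 0.456, 0.542, -0.454]
force: [-0.9, 7.8, 5.7]
grip_width: 0.0003
```

Request:
{"api": "arm_command", "payload": {
  "motion": [
    {"tx": 0, "ty": 0, "tz": 0.0007, "ax": 0, "ay": 0, "az": 0},
    {"tx": 0, "ty": 0, "tz": 0.0014, "ax": 0, "ay": 0, "az": 0}
  ]
}}

```text
time_s: 11.85
eef_pos: [0.5153, -0.0708, 0.2115]
tool_rot: [0.54, 0.456, 0.542, -0.454]
force: [-1.6, 9.2, 5.5]
grip_width: -0.0001
```

Request:
{"api": "arm_command", "payload": {
  "motion": [
    {"tx": 0, "ty": 0, "tz": 0.0007, "ax": 0, "ay": 0, "az": 0},
    {"tx": 0, "ty": 0, "tz": 0.0014, "ax": 0, "ay": 0, "az": 0}
  ]
}}

```text
time_s: 12.1
eef_pos: [0.5156, -0.0721, 0.2116]
tool_rot: [0.541, 0.456, 0.542, -0.454]
force: [-2.5, 9.7, 6.2]
grip_width: 0.0001
```

Request:
{"api": "arm_command", "payload": {
  "motion": [
    {"tx": 0, "ty": 0, "tz": 0.0007, "ax": 0, "ay": 0, "az": 0},
    {"tx": 0, "ty": 0, "tz": 0.0014, "ax": 0, "ay": 0, "az": 0}
  ]
}}

```text
time_s: 12.35
eef_pos: [0.5158, -0.0735, 0.2116]
tool_rot: [0.54, 0.456, 0.542, -0.454]
force: [-0.7, 9.2, 5.7]
grip_width: -0.0001
```

Request:
{"api": "arm_command", "payload": {
  "motion": [
    {"tx": 0, "ty": 0, "tz": 0.0007, "ax": 0, "ay": 0, "az": 0},
    {"tx": 0, "ty": 0, "tz": 0.0014, "ax": 0, "ay": 0, "az": 0}
  ]
}}

```text
time_s: 12.6
eef_pos: [0.5161, -0.0749, 0.2116]
tool_rot: [0.541, 0.456, 0.542, -0.454]
force: [-1.0, 9.0, 6.2]
grip_width: 0.0004
```

Request:
{"api": "arm_command", "payload": {
  "motion": [
    {"tx": 0, "ty": 0, "tz": 0.0007, "ax": 0, "ay": 0, "az": 0},
    {"tx": 0, "ty": 0, "tz": 0.0014, "ax": 0, "ay": 0, "az": 0}
  ]
}}

```text
time_s: 12.85
eef_pos: [0.5163, -0.0764, 0.2115]
tool_rot: [0.541, 0.456, 0.542, -0.454]
force: [-1.1, 9.3, 7.0]
grip_width: -0.0003
```

Request:
{"api": "arm_command", "payload": {
  "motion": [
    {"tx": 0, "ty": 0, "tz": 0.0005, "ax": 0, "ay": 0, "az": 0},
    {"tx": 0, "ty": 0, "tz": 0.001, "ax": 0, "ay": 0, "az": 0}
  ]
}}

```text
time_s: 13.1
eef_pos: [0.5164, -0.0768, 0.2115]
tool_rot: [0.54, 0.456, 0.542, -0.454]
force: [-0.4, 10.1, 5.8]
grip_width: -0.0
```

Request:
{"api": "arm_command", "payload": {
  "motion": [
    {"tx": 0, "ty": 0, "tz": 0.0006, "ax": 0, "ay": 0, "az": 0},
    {"tx": 0, "ty": 0, "tz": 0.0006, "ax": 0, "ay": 0, "az": 0}
  ]
}}

```text
time_s: 13.35
eef_pos: [0.5164, -0.0768, 0.2115]
tool_rot: [0.54, 0.456, 0.543, -0.454]
force: [-1.6, 11.9, 6.9]
grip_width: 0.0001
```

Request:
{"api": "arm_command", "payload": {
  "motion": [
    {"tx": 0, "ty": 0, "tz": 0.0006, "ax": 0, "ay": 0, "az": 0},
    {"tx": 0, "ty": 0, "tz": 0.0006, "ax": 0, "ay": 0, "az": 0}
  ]
}}

```text
time_s: 13.6
eef_pos: [0.5164, -0.0768, 0.2116]
tool_rot: [0.54, 0.457, 0.543, -0.453]
force: [-1.5, 13.0, 7.5]
grip_width: -0.0001
```

Run:
```python
from h import *
s=arm.sense(); print(s["eef_pos"],s["force"],s["time_s"])
im2=vision.read_camera("wrist"); cv2.imwrite("pics/w7.png",cv2.resize(im2[0:240,130:370],None,fx=2.5,fy=2.5))
```

```text
[ 0.51644528 -0.07684683  0.21155103] [-1.47858616 12.96781082  7.47264893] 13.6
```

View pics/w7.png

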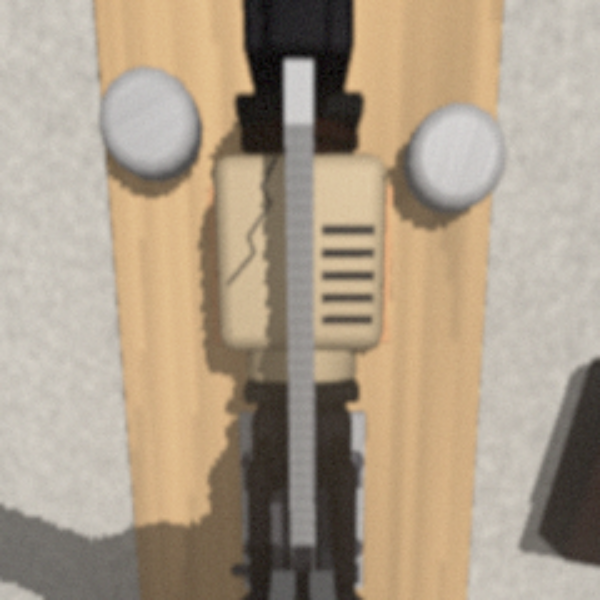

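Request:
{"api": "arm_command", "payload": {
  "motion": [
    {"tx": 0, "ty": 0, "tz": -0.007, "ax": 0, "ay": 0, "az": 0},
    {"tx": 0, "ty": 0, "tz": -0.016, "ax": 0, "ay": 0, "az": 0},
    {"tx": 0, "ty": 0, "tz": -0.027, "ax": 0, "ay": 0, "az": 0},
    {"tx": 0, "ty": 0, "tz": -0.027, "ax": 0, "ay": 0, "az": 0},
    {"tx": 0, "ty": 0, "tz": -0.027, "ax": 0, "ay": 0, "az": 0}
  ]
}}

```text
time_s: 14.28
eef_pos: [0.5116, -0.0534, 0.2109]
tool_rot: [0.541, 0.455, 0.542, -0.455]
force: [-0.8, 1.0, -0.7]
grip_width: -0.0001
```

Request:
{"api": "arm_command", "payload": {
  "motion": [
    {"tx": 0, "ty": 0, "tz": 0.002, "ax": 0, "ay": 0, "az": 0},
    {"tx": 0, "ty": 0, "tz": 0.004, "ax": 0, "ay": 0, "az": 0},
    {"tx": 0, "ty": 0, "tz": 0.005, "ax": 0, "ay": 0, "az": 0},
    {"tx": 0, "ty": 0, "tz": 0.005, "ax": 0, "ay": 0, "az": 0}
  ]
}}

```text
time_s: 14.78
eef_pos: [0.5124, -0.0572, 0.2113]
tool_rot: [0.54, 0.456, 0.542, -0.455]
force: [-2.5, 5.5, 2.5]
grip_width: -0.0
```

Request:
{"api": "arm_command", "payload": {
  "motion": [
    {"tx": 0, "ty": 0, "tz": 0.0007, "ax": 0, "ay": 0, "az": 0},
    {"tx": 0, "ty": 0, "tz": 0.0014, "ax": 0, "ay": 0, "az": 0}
  ]
}}

```text
time_s: 15.02
eef_pos: [0.5125, -0.058, 0.2114]
tool_rot: [0.54, 0.456, 0.542, -0.454]
force: [-3.0, 7.1, 3.4]
grip_width: 0.0001
```

Request:
{"api": "arm_command", "payload": {
  "motion": [
    {"tx": 0, "ty": 0, "tz": 0.0007, "ax": 0, "ay": 0, "az": 0},
    {"tx": 0, "ty": 0, "tz": 0.0014, "ax": 0, "ay": 0, "az": 0}
  ]
}}

```text
time_s: 15.28
eef_pos: [0.5127, -0.0591, 0.2115]
tool_rot: [0.54, 0.456, 0.543, -0.454]
force: [-4.4, 8.9, 4.8]
grip_width: 0.0001
```

Request:
{"api": "arm_command", "payload": {
  "motion": [
    {"tx": 0, "ty": 0, "tz": 0.0006, "ax": 0, "ay": 0, "az": 0},
    {"tx": 0, "ty": 0, "tz": 0.0012, "ax": 0, "ay": 0, "az": 0}
  ]
}}

```text
time_s: 15.52
eef_pos: [0.5129, -0.0602, 0.2116]
tool_rot: [0.54, 0.456, 0.543, -0.454]
force: [-3.0, 8.2, 4.4]
grip_width: -0.0003
```

Request:
{"api": "arm_command", "payload": {
  "motion": [
    {"tx": 0, "ty": 0, "tz": 0.0006, "ax": 0, "ay": 0, "az": 0},
    {"tx": 0, "ty": 0, "tz": 0.0012, "ax": 0, "ay": 0, "az": 0}
  ]
}}

```text
time_s: 15.78
eef_pos: [0.5131, -0.0614, 0.2117]
tool_rot: [0.54, 0.456, 0.543, -0.454]
force: [-4.4, 8.0, 4.2]
grip_width: 0.0
```

Request:
{"api": "arm_command", "payload": {
  "motion": [
    {"tx": 0, "ty": 0, "tz": 0.0006, "ax": 0, "ay": 0, "az": 0},
    {"tx": 0, "ty": 0, "tz": 0.0012, "ax": 0, "ay": 0, "az": 0}
  ]
}}

```text
time_s: 16.02
eef_pos: [0.5134, -0.0626, 0.2117]
tool_rot: [0.54, 0.456, 0.543, -0.454]
force: [-3.8, 9.1, 4.8]
grip_width: 0.0003
```

Request:
{"api": "arm_command", "payload": {
  "motion": [
    {"tx": 0, "ty": 0, "tz": 0.0006, "ax": 0, "ay": 0, "az": 0},
    {"tx": 0, "ty": 0, "tz": 0.0012, "ax": 0, "ay": 0, "az": 0}
  ]
}}

```text
time_s: 16.27
eef_pos: [0.5136, -0.0638, 0.2118]
tool_rot: [0.54, 0.456, 0.543, -0.454]
force: [-3.1, 8.5, 4.5]
grip_width: -0.0006
```

Request:
{"api": "arm_command", "payload": {
  "motion": [
    {"tx": 0, "ty": 0, "tz": 0.0006, "ax": 0, "ay": 0, "az": 0},
    {"tx": 0, "ty": 0, "tz": 0.0012, "ax": 0, "ay": 0, "az": 0}
  ]
}}

```text
time_s: 16.52
eef_pos: [0.5138, -0.065, 0.2119]
tool_rot: [0.54, 0.456, 0.543, -0.454]
force: [-4.0, 8.1, 5.2]
grip_width: -0.0
```

Request:
{"api": "arm_command", "payload": {
  "motion": [
    {"tx": 0, "ty": 0, "tz": 0.0006, "ax": 0, "ay": 0, "az": 0},
    {"tx": 0, "ty": 0, "tz": 0.0012, "ax": 0, "ay": 0, "az": 0}
  ]
}}

```text
time_s: 16.77
eef_pos: [0.514, -0.0663, 0.2119]
tool_rot: [0.54, 0.456, 0.543, -0.454]
force: [-4.9, 7.5, 5.7]
grip_width: -0.0001
```

Request:
{"api": "arm_command", "payload": {
  "motion": [
    {"tx": 0, "ty": 0, "tz": 0.0005, "ax": 0, "ay": 0, "az": 0},
    {"tx": 0, "ty": 0, "tz": 0.001, "ax": 0, "ay": 0, "az": 0}
  ]
}}

```text
time_s: 17.02
eef_pos: [0.5142, -0.0674, 0.212]
tool_rot: [0.54, 0.456, 0.542, -0.454]
force: [-4.1, 7.3, 5.6]
grip_width: 0.0001
```

Request:
{"api": "arm_command", "payload": {
  "motion": [
    {"tx": 0, "ty": 0, "tz": 0.0005, "ax": 0, "ay": 0, "az": 0},
    {"tx": 0, "ty": 0, "tz": 0.001, "ax": 0, "ay": 0, "az": 0}
  ]
}}

```text
time_s: 17.27
eef_pos: [0.5144, -0.0682, 0.212]
tool_rot: [0.54, 0.456, 0.543, -0.454]
force: [-4.1, 8.5, 6.6]
grip_width: -0.0001
```

Request:
{"api": "arm_command", "payload": {
  "motion": [
    {"tx": 0, "ty": 0, "tz": 0.0005, "ax": 0, "ay": 0, "az": 0},
    {"tx": 0, "ty": 0, "tz": 0.001, "ax": 0, "ay": 0, "az": 0}
  ]
}}

```text
time_s: 17.52
eef_pos: [0.5146, -0.0692, 0.2121]
tool_rot: [0.54, 0.456, 0.543, -0.454]
force: [-4.8, 7.8, 6.9]
grip_width: -0.0001
```

Request:
{"api": "arm_command", "payload": {
  "motion": [
    {"tx": 0, "ty": 0, "tz": 0.0005, "ax": 0, "ay": 0, "az": 0},
    {"tx": 0, "ty": 0, "tz": 0.001, "ax": 0, "ay": 0, "az": 0}
  ]
}}

```text
time_s: 17.77
eef_pos: [0.5147, -0.0702, 0.2121]
tool_rot: [0.54, 0.456, 0.543, -0.454]
force: [-4.8, 7.9, 6.5]
grip_width: -0.0
```

Request:
{"api": "arm_command", "payload": {
  "motion": [
    {"tx": 0, "ty": 0, "tz": 0.0005, "ax": 0, "ay": 0, "az": 0},
    {"tx": 0, "ty": 0, "tz": 0.001, "ax": 0, "ay": 0, "az": 0}
  ]
}}

```text
time_s: 18.02
eef_pos: [0.515, -0.0712, 0.2121]
tool_rot: [0.54, 0.456, 0.542, -0.454]
force: [-3.9, 9.0, 5.8]
grip_width: 0.0
```

Request:
{"api": "arm_command", "payload": {
  "motion": [
    {"tx": 0, "ty": 0, "tz": 0.0005, "ax": 0, "ay": 0, "az": 0},
    {"tx": 0, "ty": 0, "tz": 0.001, "ax": 0, "ay": 0, "az": 0}
  ]
}}

```text
time_s: 18.27
eef_pos: [0.5151, -0.0719, 0.2121]
tool_rot: [0.54, 0.456, 0.543, -0.454]
force: [-4.3, 9.5, 5.8]
grip_width: 0.0
```

Request:
{"api": "arm_command", "payload": {
  "motion": [
    {"tx": 0, "ty": 0, "tz": 0.0005, "ax": 0, "ay": 0, "az": 0},
    {"tx": 0, "ty": 0, "tz": 0.001, "ax": 0, "ay": 0, "az": 0}
  ]
}}

```text
time_s: 18.52
eef_pos: [0.5152, -0.0726, 0.2121]
tool_rot: [0.54, 0.456, 0.543, -0.454]
force: [-3.9, 9.9, 6.5]
grip_width: 0.0001
```

Run:
```python
from h import *
s=arm.sense(); print(s["eef_pos"],s["force"],s["force"]@Cx,s["time_s"])
im2=vision.read_camera("wrist"); cv2.imwrite("pics/w8.png",cv2.resize(im2[0:240,130:370],None,fx=2.5,fy=2.5))
```

```text
[ 0.51519599 -0.07256856  0.21212239] [-3.9112968   9.88077454  6.52731436] 10.409852931634433 18.525
```

View pics/w8.png

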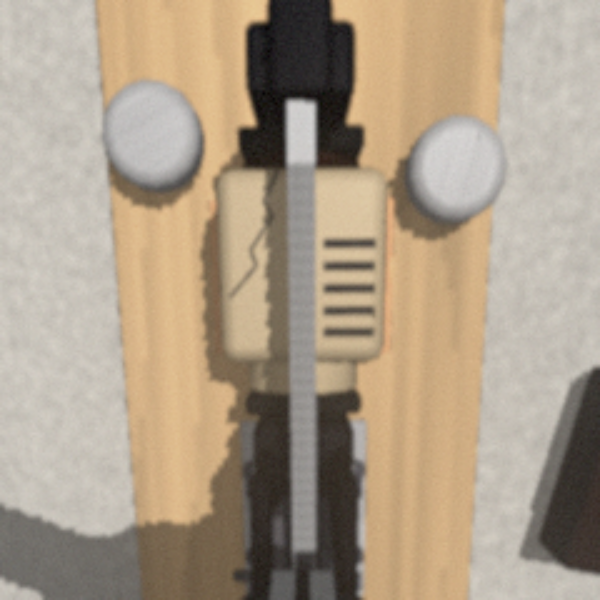

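Request:
{"api": "arm_command", "payload": {
  "motion": [
    {"tx": 0, "ty": 0, "tz": 0.0004, "ax": 0, "ay": 0, "az": 0},
    {"tx": 0, "ty": 0, "tz": 0.0007, "ax": 0, "ay": 0, "az": 0}
  ]
}}

```text
time_s: 18.82
eef_pos: [0.5153, -0.073, 0.2121]
tool_rot: [0.539, 0.456, 0.543, -0.454]
force: [-4.6, 10.3, 6.7]
grip_width: -0.0005
```

Request:
{"api": "arm_command", "payload": {
  "motion": [
    {"tx": 0, "ty": 0, "tz": 0.0004, "ax": 0, "ay": 0, "az": 0},
    {"tx": 0, "ty": 0, "tz": 0.0007, "ax": 0, "ay": 0, "az": 0}
  ]
}}

```text
time_s: 19.08
eef_pos: [0.5153, -0.0734, 0.2121]
tool_rot: [0.539, 0.456, 0.543, -0.454]
force: [-4.5, 11.3, 6.9]
grip_width: -0.0003
```

Request:
{"api": "arm_command", "payload": {
  "motion": [
    {"tx": 0, "ty": 0, "tz": 0.0003, "ax": 0, "ay": 0, "az": 0},
    {"tx": 0, "ty": 0, "tz": 0.0005, "ax": 0, "ay": 0, "az": 0}
  ]
}}

```text
time_s: 19.32
eef_pos: [0.5154, -0.0737, 0.2121]
tool_rot: [0.539, 0.457, 0.543, -0.454]
force: [-4.9, 12.1, 7.6]
grip_width: -0.0001
```

Request:
{"api": "arm_command", "payload": {
  "motion": [
    {"tx": 0, "ty": 0, "tz": 0.0003, "ax": 0, "ay": 0, "az": 0},
    {"tx": 0, "ty": 0, "tz": 0.0005, "ax": 0, "ay": 0, "az": 0},
    {"tx": 0, "ty": 0, "tz": 0.0005, "ax": 0, "ay": 0, "az": 0}
  ]
}}

```text
time_s: 19.7
eef_pos: [0.5155, -0.074, 0.2121]
tool_rot: [0.539, 0.457, 0.543, -0.453]
force: [-4.7, 11.4, 7.9]
grip_width: -0.0
```

Request:
{"api": "arm_command", "payload": {
  "motion": [
    {"tx": 0, "ty": 0, "tz": 0.0003, "ax": 0, "ay": 0, "az": 0},
    {"tx": 0, "ty": 0, "tz": 0.0003, "ax": 0, "ay": 0, "az": 0},
    {"tx": 0, "ty": 0, "tz": 0.0003, "ax": 0, "ay": 0, "az": 0}
  ]
}}

```text
time_s: 20.08
eef_pos: [0.5155, -0.0742, 0.2121]
tool_rot: [0.539, 0.457, 0.543, -0.453]
force: [-4.7, 13.2, 8.5]
grip_width: -0.0001
```

Request:
{"api": "arm_command", "payload": {
  "motion": [
    {"tx": 0, "ty": 0, "tz": 0, "ax": 0, "ay": 0, "az": 0},
    {"tx": 0, "ty": 0, "tz": 0, "ax": 0, "ay": 0, "az": 0},
    {"tx": 0, "ty": 0, "tz": 0, "ax": 0, "ay": 0, "az": 0},
    {"tx": 0, "ty": 0, "tz": 0, "ax": 0, "ay": 0, "az": 0}
  ]
}}

```text
time_s: 20.58
eef_pos: [0.5155, -0.0742, 0.2121]
tool_rot: [0.539, 0.457, 0.543, -0.453]
force: [-4.7, 12.4, 7.7]
grip_width: 0.0
```

Run:
```python
from h import *
for i in range(4):
    s=arm.sense(); print(s["eef_pos"],s["force"],s["force"]@Cx,s["time_s"])
    im2=vision.read_camera("wrist")
cv2.imwrite("pics/w9.png",cv2.resize(im2[40:140,200:310],None,fx=6,fy=6,interpolation=2))
```

```text
[ 0.51547321 -0.07422685  0.21211345] [-4.72686217 12.40555128  7.69380251] 13.03789408304724 20.575
[ 0.51545491 -0.07421027  0.21207891] [-4.94354833 11.75785605  7.89850256] 12.43766595907363 20.625
[ 0.51547679 -0.07422713  0.21210078] [-5.66803019 13.15432017  7.93826782] 13.938719605704458 20.675
[ 0.51549935 -0.0742265   0.21212106] [-5.47734797 12.62308736  8.2871963 ] 13.382445790891786 20.725
```

View pics/w9.png

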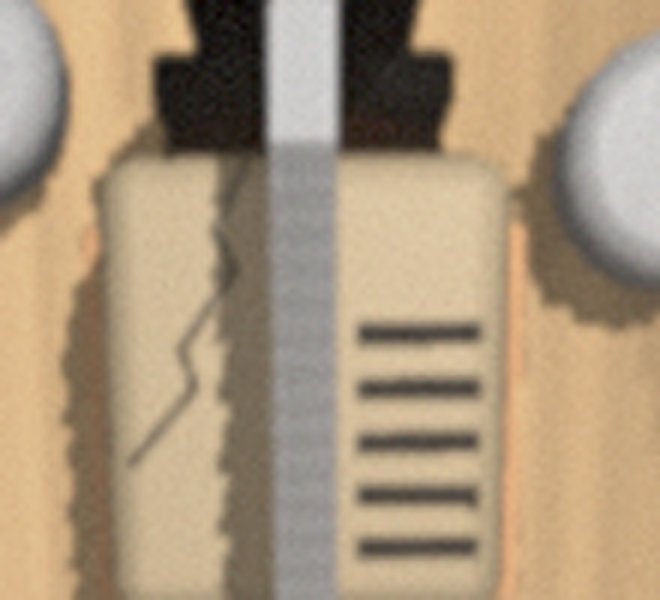

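Request:
{"api": "arm_command", "payload": {
  "motion": [
    {"tx": 0, "ty": 0, "tz": 0.0003, "ax": 0, "ay": 0, "az": 0},
    {"tx": 0, "ty": 0, "tz": 0.0003, "ax": 0, "ay": 0, "az": 0},
    {"tx": 0, "ty": 0, "tz": 0.0003, "ax": 0, "ay": 0, "az": 0},
    {"tx": 0, "ty": 0, "tz": 0.0003, "ax": 0, "ay": 0, "az": 0}
  ]
}}

```text
time_s: 21.28
eef_pos: [0.5155, -0.0744, 0.2121]
tool_rot: [0.539, 0.457, 0.544, -0.453]
force: [-4.6, 13.4, 9.0]
grip_width: 0.0003
```

Run:
```python
from h import *
for i in range(3):
    s=arm.sense(); print(s["eef_pos"],s["force"],s["force"]@Cx,s["time_s"])
    im2=vision.read_camera("wrist")
```

```text
[ 0.51550087 -0.07439836  0.21209468] [-4.58450751 13.43906126  9.02355225] 14.030983094273177 21.275
[ 0.51551    -0.07439657  0.21211265] [-4.13981684 12.88916418  9.03367334] 13.412220465952723 21.325
[ 0.51553777 -0.0744103   0.21213109] [-4.5405663  12.58556683  7.68375031] 13.18282485693244 21.375
```

Request:
{"api": "arm_command", "payload": {
  "motion": [
    {"tx": 0, "ty": 0, "tz": -0.01, "ax": 0, "ay": 0, "az": 0},
    {"tx": 0, "ty": 0, "tz": -0.02, "ax": 0, "ay": 0, "az": 0},
    {"tx": 0, "ty": 0, "tz": -0.035, "ax": 0, "ay": 0, "az": 0},
    {"tx": -0.04, "ty": 0, "tz": -0.04, "ax": 0, "ay": 0, "az": 0},
    {"tx": -0.09, "ty": 0, "tz": -0.04, "ax": 0, "ay": 0, "az": 0},
    {"tx": -0.09, "ty": 0, "tz": -0.04, "ax": 0, "ay": 0, "az": 0},
    {"tx": -0.09, "ty": 0, "tz": -0.04, "ax": 0, "ay": 0, "az": 0}
  ]
}}

```text
time_s: 22.3
eef_pos: [0.5094, -0.0386, 0.3011]
tool_rot: [0.541, 0.455, 0.541, -0.455]
force: [0.1, -0.1, 0.8]
grip_width: 0.0001
```

Run:
```python
from h import *
T=tool();s=arm.sense();print(np.round(T,4),s["force"])
for P in [cl(-.091,0,.30),cl(-.091,0,.184)]: print(to_tool(P))
c1=cam("top");c2=cam("scene")
im=cv2.imread("pics/top0.png"); 
P=cl(-.088,0,.165); print(proj(c1,P),proj(c2,P))
im=vision.read_camera("wrist"); cv2.imwrite("pics/w10.png",im)
print([ (d["score"],d["bbox"]) for d in nets.masks_of("release_plate","scene")])
```

```text
[[ 3.000e-04  9.852e-01  1.713e-01  5.094e-01]
 [-5.000e-04  1.713e-01 -9.852e-01 -3.860e-02]
 [-1.000e+00  2.000e-04  6.000e-04  3.011e-01]
 [ 0.000e+00  0.000e+00  0.000e+00  1.000e+00]] [ 0.08957104 -0.13579769  0.75257232]
[0.00119925 0.00240738 0.1681461 ]
[0.11719923 0.00237843 0.16807823]
[316.46357205 184.06015827] [227.53407605 214.40923994]
[(0.57, [228.4, 210.0, 15.5, 13.4]), (0.27, [249.9, 206.5, 61.6, 76.8])]
```

View pics/w10.png

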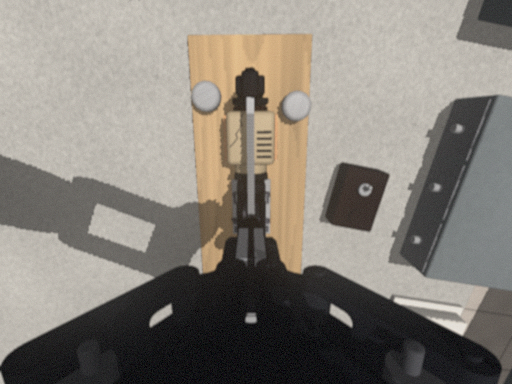

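Request:
{"api": "arm_command", "payload": {
  "motion": [
    {"tx": 0, "ty": 0.001, "tz": 0.05, "ax": 0, "ay": 0, "az": 0},
    {"tx": 0, "ty": 0.001, "tz": 0.1, "ax": 0, "ay": 0, "az": 0},
    {"tx": 0, "ty": 0.001, "tz": 0.15, "ax": 0, "ay": 0, "az": 0},
    {"tx": 0, "ty": 0.001, "tz": 0.168, "ax": 0, "ay": 0, "az": 0},
    {"tx": 0.02, "ty": 0.001, "tz": 0.168, "ax": 0, "ay": 0, "az": 0},
    {"tx": 0.06, "ty": 0.001, "tz": 0.168, "ax": 0, "ay": 0, "az": 0},
    {"tx": 0.095, "ty": 0.001, "tz": 0.168, "ax": 0, "ay": 0, "az": 0},
    {"tx": 0.107, "ty": 0.001, "tz": 0.168, "ax": 0, "ay": 0, "az": 0},
    {"tx": 0.107, "ty": 0.001, "tz": 0.168, "ax": 0, "ay": 0, "az": 0},
    {"tx": 0.107, "ty": 0.001, "tz": 0.168, "ax": 0, "ay": 0, "az": 0}
  ]
}}

```text
time_s: 23.65
eef_pos: [0.5403, -0.2043, 0.196]
tool_rot: [0.542, 0.455, 0.54, -0.455]
force: [0.3, -0.2, 0.3]
grip_width: 0.0001
```

Run:
```python
from h import *
s=arm.sense(); print(s["eef_pos"],s["force"],s["time_s"]); d=s["eef_pos"]-O; print(d@Cx,d@Cy)
im2=vision.read_camera("scene"); a=im2[150:250,205:325]; cv2.imwrite("pics/s11.png",cv2.resize(a,None,fx=6,fy=6,interpolation=2))
im2=vision.read_camera("top"); a=im2[160:240,205:340]; cv2.imwrite("pics/t11.png",cv2.resize(a,None,fx=5.9,fy=5.9,interpolation=2))
```

```text
[ 0.54029327 -0.20425778  0.19600594] [ 0.28806596 -0.20177307  0.2859271 ] 23.65
-0.09137997398652355 0.00038047993198817167
```

View pics/s11.png

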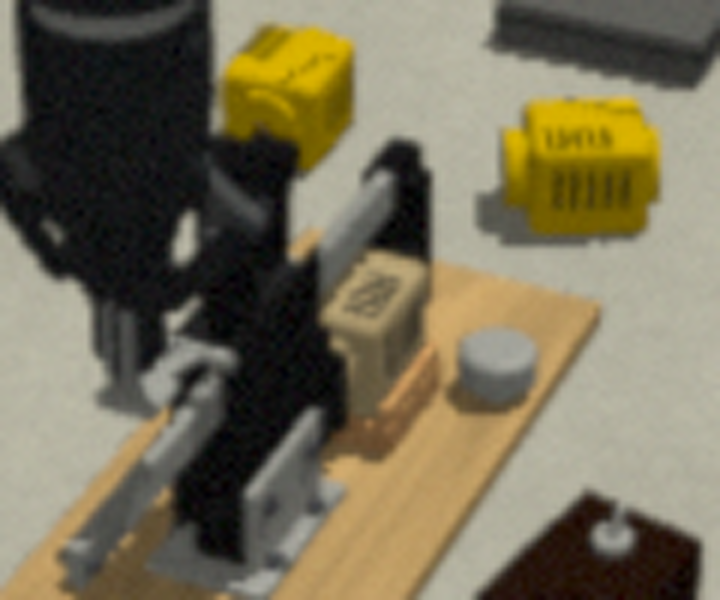

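View pics/t11.png

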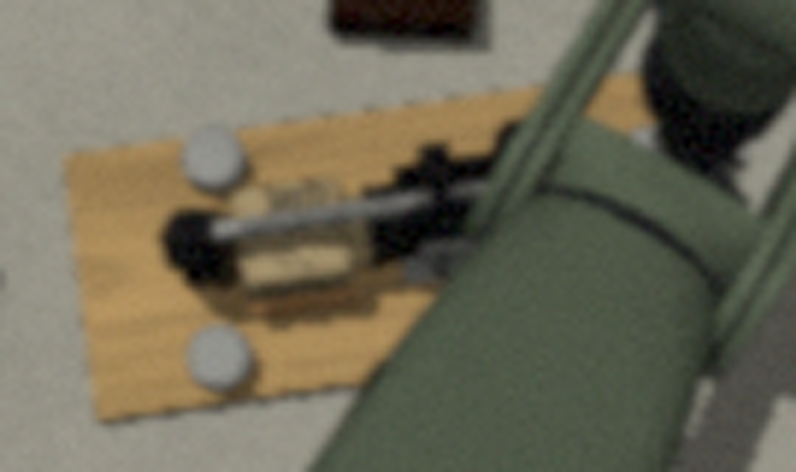

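Request:
{"api": "arm_command", "payload": {
  "motion": [
    {"tx": 0.005, "ty": 0, "tz": 0, "ax": 0, "ay": 0, "az": 0},
    {"tx": 0.01, "ty": 0, "tz": 0, "ax": 0, "ay": 0, "az": 0},
    {"tx": 0.013, "ty": 0, "tz": 0, "ax": 0, "ay": 0, "az": 0},
    {"tx": 0.014, "ty": 0, "tz": 0, "ax": 0, "ay": 0, "az": 0}
  ]
}}

```text
time_s: 24.25
eef_pos: [0.5395, -0.2044, 0.1818]
tool_rot: [0.542, 0.455, 0.541, -0.455]
force: [-2.7, 0.8, 8.4]
grip_width: 0.0004
```

Request:
{"api": "arm_command", "payload": {
  "motion": [
    {"tx": 0.0015, "ty": 0, "tz": 0, "ax": 0, "ay": 0, "az": 0},
    {"tx": 0.003, "ty": 0, "tz": 0, "ax": 0, "ay": 0, "az": 0}
  ]
}}

```text
time_s: 24.5
eef_pos: [0.5396, -0.205, 0.1789]
tool_rot: [0.542, 0.455, 0.54, -0.456]
force: [-2.6, -1.5, 6.9]
grip_width: 0.0004
```

Request:
{"api": "arm_command", "payload": {
  "motion": [
    {"tx": 0.001, "ty": 0, "tz": 0, "ax": 0, "ay": 0, "az": 0},
    {"tx": 0.002, "ty": 0, "tz": 0, "ax": 0, "ay": 0, "az": 0}
  ]
}}

```text
time_s: 24.75
eef_pos: [0.5398, -0.2053, 0.1774]
tool_rot: [0.542, 0.455, 0.54, -0.456]
force: [-3.9, -1.1, 11.6]
grip_width: -0.0
```

Request:
{"api": "arm_command", "payload": {
  "motion": [
    {"tx": 0.0005, "ty": 0, "tz": 0, "ax": 0, "ay": 0, "az": 0},
    {"tx": 0.0005, "ty": 0, "tz": 0, "ax": 0, "ay": 0, "az": 0},
    {"tx": 0.0005, "ty": 0, "tz": 0, "ax": 0, "ay": 0, "az": 0},
    {"tx": 0.0005, "ty": 0, "tz": 0, "ax": 0, "ay": 0, "az": 0},
    {"tx": 0.0005, "ty": 0, "tz": 0, "ax": 0, "ay": 0, "az": 0},
    {"tx": 0.0005, "ty": 0, "tz": 0, "ax": 0, "ay": 0, "az": 0},
    {"tx": 0.0005, "ty": 0, "tz": 0, "ax": 0, "ay": 0, "az": 0},
    {"tx": 0.0005, "ty": 0, "tz": 0, "ax": 0, "ay": 0, "az": 0}
  ]
}}

```text
time_s: 25.75
eef_pos: [0.5397, -0.2054, 0.1774]
tool_rot: [0.542, 0.455, 0.54, -0.456]
force: [-3.9, -1.2, 10.5]
grip_width: 0.0003
```

Run:
```python
from h import *
im2=vision.read_camera("top"); a=im2[160:240,205:340]; cv2.imwrite("pics/t12.png",cv2.resize(a,None,fx=5.9,fy=5.9,interpolation=2))
im2=vision.read_camera("scene"); a=im2[150:250,205:325]; cv2.imwrite("pics/s12.png",cv2.resize(a,None,fx=6,fy=6,interpolation=2))
```

```text
(no output)
```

View pics/t12.png

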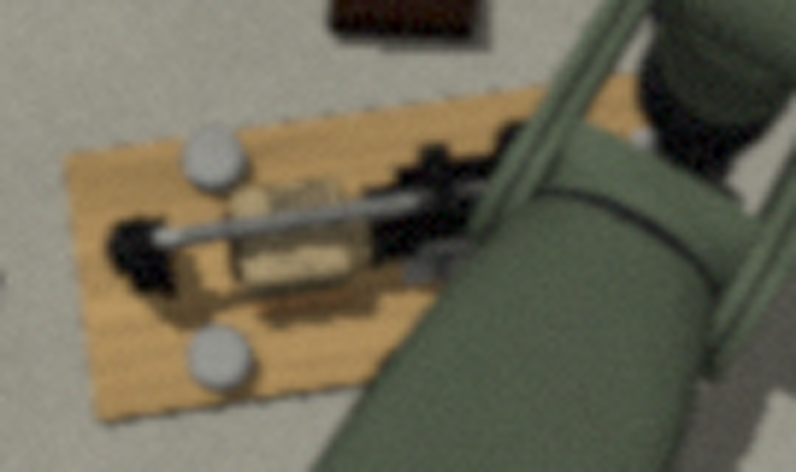

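View pics/s12.png

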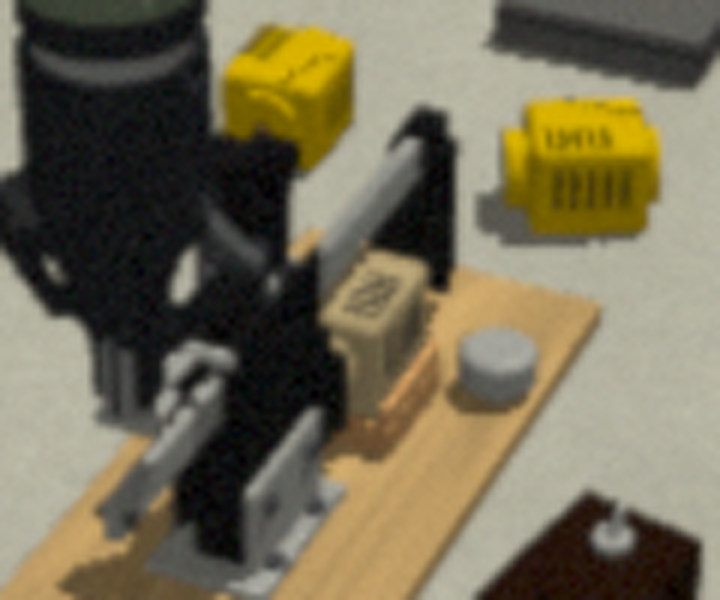

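Request:
{"api": "arm_command", "payload": {
  "motion": [
    {"tx": 0, "ty": 0, "tz": 0, "ax": 0, "ay": 0, "az": 0},
    {"tx": 0, "ty": 0, "tz": 0, "ax": 0, "ay": 0, "az": 0},
    {"tx": 0, "ty": 0, "tz": 0, "ax": 0, "ay": 0, "az": 0},
    {"tx": 0, "ty": 0, "tz": 0, "ax": 0, "ay": 0, "az": 0},
    {"tx": -0.01, "ty": 0, "tz": 0, "ax": 0, "ay": 0, "az": 0},
    {"tx": -0.04, "ty": 0, "tz": 0, "ax": 0, "ay": 0, "az": 0},
    {"tx": -0.09, "ty": 0, "tz": 0, "ax": 0, "ay": 0, "az": 0},
    {"tx": -0.14, "ty": 0, "tz": 0, "ax": 0, "ay": 0, "az": 0},
    {"tx": -0.16, "ty": 0, "tz": -0.05, "ax": 0, "ay": 0, "az": 0},
    {"tx": -0.16, "ty": 0, "tz": -0.11, "ax": 0, "ay": 0, "az": 0},
    {"tx": -0.16, "ty": 0, "tz": -0.17, "ax": 0, "ay": 0, "az": 0},
    {"tx": -0.16, "ty": 0, "tz": -0.2, "ax": 0, "ay": 0, "az": 0},
    {"tx": -0.16, "ty": 0, "tz": -0.2, "ax": 0, "ay": 0, "az": 0},
    {"tx": -0.16, "ty": 0, "tz": -0.2, "ax": 0, "ay": 0, "az": 0}
  ]
}}

```text
time_s: 27.6
eef_pos: [0.505, -0.0074, 0.3346]
tool_rot: [0.541, 0.455, 0.541, -0.455]
force: [0.9, -0.1, 0.0]
grip_width: -0.0002
```

Run:
```python
from h import *
s=arm.sense(); print(s["eef_pos"],s["force"],s["time_s"])
im2=vision.read_camera("scene"); a=im2[150:250,205:325]; cv2.imwrite("pics/s13.png",cv2.resize(a,None,fx=6,fy=6,interpolation=2))
T=tool(); im=vision.read_camera("wrist"); cv2.imwrite("pics/w13.png",cv2.resize(im[0:240,130:370],None,fx=2.5,fy=2.5))
c=cam("wrist",T); c2=cam("scene")
for n,P in [("barend open",cl(.222,0,.125)),("jawface top",cl(.194,0,.082)),("cap face seated", cl(.164,0,.082)),("barend init? -8",cl(.214,0,.125))]: print(n,(proj(c,P)-[130,0])*2.5,(proj(c2,P)-[205,150])*6)
```

```text
[ 0.50502037 -0.00735647  0.33457982] [ 0.90310314 -0.11785842  0.03164954] 27.6
barend open [305.36194836 193.27971736] [433.7194229  114.03280358]
jawface top [304.98497752 262.08157133] [409.78413636 213.8691564 ]
cap face seated [305.07110235 320.31847711] [385.04984521 244.2267298 ]
barend init? -8 [305.38631983 212.04952231] [427.28385054 121.64322618]
```

View pics/w13.png

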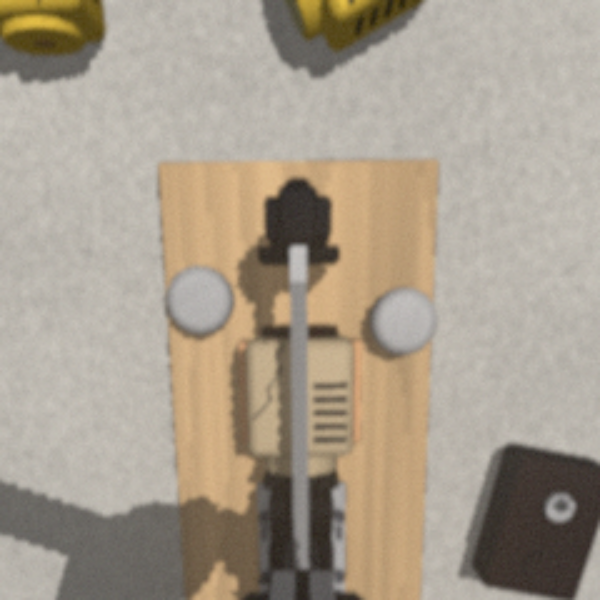

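View pics/s13.png

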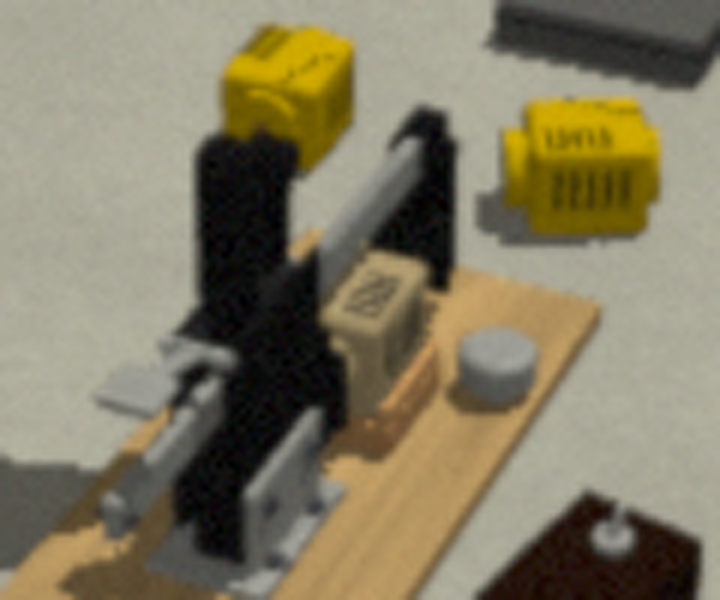

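Run:
```python
from h import *
ims=[vision.read_camera("wrist").astype(float) for _ in range(6)]
im=np.mean(ims,0).astype(np.uint8); cv2.imwrite("pics/w14.png",cv2.resize(im[85:195,205:295],None,fx=5.4,fy=5.4,interpolation=2))
g=im.mean(2)
for c in (240,242,260,262): print(c,g[122:145,c].round().astype(int))
T=tool();c=cam("wrist",T)
for x in (.158,.164): print(x,proj(c,cl(x,0,.082)),proj(c,cl(x,0,.088)))
```

```text
240 [163 168 173 168 162 162 154 135  98  62  48  49  56  86 119 141 145 137
 126 119 117 120 128]
242 [175 173 173 174 174 175 168 141  98  62  48  51  57  71  86  91  89  87
  86  90  94  95  97]
260 [174 171 174 173 172 174 164 137  92  62  53  54  71 104 137 154 165 170
 174 173 174 174 173]
262 [174 174 174 174 176 175 167 143 102  64  50  56  72 108 139 157 166 171
 176 174 174 174 174]
0.158 [252.00625958 132.96490791] [252.02972508 133.20432435]
0.164 [251.99916058 128.43530455] [252.02261961 128.60326409]
```

View pics/w14.png

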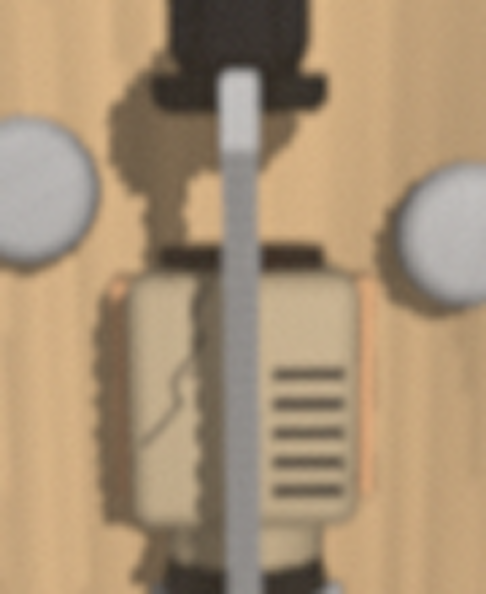

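```bash
python3 -c "
from rig import job
print(job.sign_off())"
```

```text
the job is handed in; nothing more can be done
None
```

The cap is pressed home, the jaw has sprung back open, and the lamp is lying in its rest. I handed the job in at about 28 s of the 64 s allowed.

- **Pressing the cap:** It took four trigger strokes. The trigger ran free at about 4 N, then held at about 9 N while the cap slid in. On the fourth stroke it stiffened 2–3 mm of lip travel before the end stop. I held it at about 13.5 N on the lip, roughly 22 N at the jaw, then backed off.
- **Releasing:** I pressed the release plate fully down (6.6 mm) and held it for about 1.5 s, then lifted clear.

**Last checks**
- The jaw face is where it should be when fully open.
- The cap flange shows about 6–7 mm, against 6 mm when flush.
- The release plate is back up. The knobs, switch box and yellow look-alikes had not moved in the views checked, and the arm was touching nothing.

**What was less certain**
- The stiffening measured about 2 N/mm at the tool, not the stated 4 N/mm. The jaw force could therefore be anywhere from about 18 to 32 N, still inside the 16–38 N window.
- There was also an unexplained sideways and upward force of 4–9 N on the lip, which I took to be friction.
- I pushed stroke three about 13 N into its end stop before recognising it. The lip no longer moved there, so the jaw was not being squeezed further.

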